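# Mount the test-tile board and swing the magnifier over it

### The arm

A 6-joint arm with a two-finger parallel gripper is mounted at the origin on the work surface. World frame = base frame: x ahead of the robot, y to its left, z up, the work surface at z = 0. Lengths are in mm, angles in rad, forces in N, time in s.
With the tool pointing down it reaches from about 275 to 975 mm from the base axis. Payload 8.4 kg.
Tool frame: the origin (TCP) lies on the mounting face of the last link; the fingertips stand 190 mm ahead of it and the grasp point (between the pads) lies 171 mm ahead of it; z points along the fingers, x is the direction in which the jaws open and shut, and the axes are right-handed (so a half turn about z gives the same grasp; the last joint's range is limited). The gripper opens to 92 mm and grips with 3 to 60 N. Pads are 20 mm wide; open, the fingers measure 128 mm over their backs; the gripper's body (75 mm by 189 mm) begins 69 mm behind the grasp point.
Start: joints at [-1.221, 0.353, 1.633, -0, 1.155, -0.002], TCP at [215.367, -586.725, 404.683] pointing down, gripper open.
Joint ranges: [-2.63, 2.63], [-0.92, 2.1], [0.06, 2.66], [-1.3, 4.44], [0, 2.69], [-3.02, 3.02]. Speed limits (rad/s): [2.22, 2.22, 2.79, 3.14, 3.14, 3.14].

### API

Orientations are given as [roll, pitch, yaw] about the fixed x, y, z axes, in that order (R = Rz(yaw) Ry(pitch) Rx(roll)).
In Python, from cell import get_state, capture, close_job gives the robot as it stands.
- The arm moves only by the tool servo_tool, never from a script. Its argument "moves" is a list of rows, each an object of numbers: "fingers": the opening, from 0 (shut) to 1 (fully open); "tx", "ty", "tz": the shift along the tool's x, y, z in mm; "ax", "ay", "az": the turn, a rotation vector about the tool's x, y, z in rad. In form: [{"fingers": .., "tx": .., "ty": .., "tz": .., "ax": .., "ay": .., "az": ..}, ...]. A call has 1 to 8 rows; each row shifts and turns the pose as measured when the row begins, along the tool's axes as they then stand; what a row does not reach is not made up. A row lasts 1/12 s, in which the tool goes at most 41.7 mm and 7.16 degrees, less where a joint would pass 70% of its speed; a pose out of reach is approached as far as the arm can. A call is refused whole if a number of a shift passes 41.7 or a number of a turn 0.125, either way. A call with a gripper value outside its range is refused whole. The fingers move at their own pace and stop on an object; "newtons" is the grip in N (left out, the last holds). Time passes only in rows, so rows that do not move let the fingers close. It gives the time, the measured TCP pose, the force and the opening at its end, in the units of the state.
- get_state(): the state, without advancing time (a new reading comes with each control period).
- capture(name): name is "scene" or "top"; returns a dict with "img" (480x640x3 uint8, blue, green, red), "mtx" (3x3 intrinsics, pixels), "view" (4x4, takes a point from world to camera coordinates). Camera axes: x right, y down, z forward; pixel columns grow to the right and rows downward; lengths in mm; the calibration is good to about 2 mm. A picture is of the moment at which its call begins. There is no depth.
- close_job(): hands the job in, once; it reports no verdict.
The state is a dict: "time": time; "joint_pos": joint angles; "joint_vel": joint speeds; "tau": joint torques, N m; "ee_pos": TCP position; "ee_rot": TCP orientation; "contact_force": force on the tool from outside, world axes, zero at the start; "moment": the same for the moment, N m; "finger_gap": finger opening in mm.
Only numpy, scipy, OpenCV 4.12 (cv2) and the standard library are available. Lean on these libraries where they do the work, as an engineer would, in place of code of your own. Each camera call takes 0.05 s, during which the arm holds its last target. There are 200 camera calls.

### The job

Lower the long cordierite board with the four white tiles, without dropping it, onto the two-pin inspection block so that both pins come up through its holes and it sits flush, and let go of it. Then swing the jointed magnifier over so that its lens is centred above the middle of the board and leave it standing there. Push the magnifier aside first if it is in the way, and leave everything else on the bench where it is.

Things in the scene. Friction and masses are not known exactly. Their poses are not given: they have to be found in the camera images.
- board: Tile board: pale cordierite slab 170 (x) x 56 (y) x 14 mm, loose, 0.26 to 0.43 kg, starting flat on the rest. Four white tiles 5 mm thick are fixed on top between x = -53 and 53 mm. A 14 mm through hole on its centre line 70 mm either side of the middle. Origin: centre of its underside. Either end may go on either pin. Its long sides overhang rest and block by 8 mm.
- rest: Plain cordierite rest block, 130 mm (its x) x 40 mm x 30 mm tall, fixed to the bench, carrying the board at the start. Origin under its centre.
- block: Inspection block: aluminium bar 170 mm (its x) x 40 mm x 30 mm tall, fixed to the bench. Two upright steel pins of 10 mm diameter stand 24 mm above its top, 70 mm either side of its middle along x, the top 7 mm tapering to 4 mm. Origin under its centre on the bench.
- seat (a point): Centre of the inspection block's top face (30 mm above the bench), where the middle of the board's underside belongs; axes as the block.
- stand: Magnifier stand, fixed: round foot 96 mm across, steel post 22 mm thick. Origin on the bench under the post, which is the vertical shoulder axis. From it the level upper arm, 20 mm wide, centred 190 mm above the bench, runs 200 mm to the vertical elbow axis. Its top is at 196 mm; round caps at shoulder and elbow (32 mm across) reach 202 mm.
- upper_arm (a joint): Shoulder angle in rad about the vertical, counter-clockwise from above positive; at 0 the upper arm points 1.0 rad clockwise of the stand's -x direction (at +1.0 along it). Range -1.3 to 3.3. Stiff (about 0.5 N m): stays where left.
- lens_arm (a joint): Elbow angle in rad about the vertical, counter-clockwise from above positive; at -2.0 the lens arm continues the upper arm in a straight line, at 0 it is turned 2.0 rad counter-clockwise from that. Range -2.0 to 0.45, so it bends one way only. Stiff (about 0.35 N m): stays where left.
- lens (a point): Centre of the round magnifying lens, 168 mm above the bench, 190 mm from the elbow axis along the lens arm. Lens with its black rim is 98 mm across and about 11 mm thick, always level. The lens arm is an 18 mm wide bar at the lens's height, and turns about the elbow.
- handle (a point): Grip point of the magnifier's upright handle: black round rod, 20 mm diameter, on the far side of the lens from the elbow, 245 mm from the elbow axis on the line through the lens centre. It stands from 163 to 255 mm above the bench; this point is on its axis at 235 mm. From 197 mm up it is a free-turning sleeve, so the lens arm turns freely under a grip.
- jar: Bystander: white glaze jar, round, 66 mm diameter, 190 mm tall, loose, origin at the centre of its foot. Leave it in place.
- prop_a: Bystander: square cordierite kiln prop, 50 x 50 x 190 mm tall, standing loose, origin at the centre of its foot. Leave it in place.
- prop_b: Bystander: second square cordierite kiln prop, 50 x 50 x 190 mm tall, standing loose, origin at the centre of its foot. Leave it in place.
- crucible: Bystander: small white ceramic crucible, 60 mm across, 55 mm tall, loose, origin under its centre. Leave it in place.
- tweezers: Bystander: stainless tweezers lying flat, 150 mm long along their x, 7 mm high, loose, origin near the middle. Leave it in place.
- offcut: Bystander: shorter cordierite offcut with no tiles and a single hole in its middle, 120 x 56 x 14 mm, lying on the bench, origin under its centre; not the board wanted. Leave it in place.
- tilestack: Bystander: stack of four plain white tiles (one piece, loose), 52 x 52 x 24 mm, origin under its centre. Leave it in place.
- brush: Bystander: glaze brush lying on the bench, 170 mm long along its x, origin under its middle. Leave it in place.
Things that resemble listed ones, but are neither listed nor needed, are in the scene too. Leave any red look-alike of the board alone.

How it is judged (in metres and radians):
On the way, in this order (a step that is already met when the one before it is completed fails the run):
1. the board sits flush on the block over both pins and is let go (horizontal distance between board and seat below 0.005 m and z of board in the frame of seat between -0.003 and 0.0025 m and angle between the x axis of board and the x axis of block, either way round below 0.07 rad and angle between board's own z axis and vertical below 0.05 rad and contact force between the fingers and board below 0.1 N), for 0.3 s.
2. the lens is over the middle of the board and stands still (horizontal distance between lens and board below 0.02 m and velocity of joint upper_arm between -0.03 and 0.03 rad/s and velocity of joint lens_arm between -0.03 and 0.03 rad/s), for 0.2 s.
At the end, for the whole second after the job is handed in: Board flush on the block over both pins (middle within 5 mm of the block's, underside within 2.5 mm of its top, within 0.07 rad of its direction, level), released, at rest; lens centre within 20 mm of the board's middle seen from above, magnifier let go and still (all of step 1 and all of step 2 and contact force between the fingers and lens_arm below 0.1 N and linear speed of board below 0.03 m/s); the robot touches nothing.
It fails at once if a bystander is moved more than 20 mm or a standing one tipped (distance of any of jar, prop_a, prop_b, crucible, tweezers, offcut, tilestack, brush from where it was at the start of the episode above 0.02 m or angle between any of jar, prop_a, prop_b, crucible's own z axis and vertical above 0.3 rad).
It fails at once if the board is dropped from more than about 10 mm (contact force between the fingers and board below 0.1 N and linear speed of board above 0.45 m/s).
It also fails if it takes over 72 s, if anything falls off the work surface, if the arm or the gripper's body presses on something with over 40 N, if the wrist force passes 120 N, or if a joint passes its speed limit or range.

## Working session

There is one attempt and no reset: what is moved stays moved. The work goes in short steps, Python scripts to look and compute and a tool call to move; the robot and the scene stay as the last step left them, time stands still between calls to the robot, and variables do not carry over. Pictures are saved under pics/ and viewed, about 8 in all and at most 12, crops included, and the job is handed in when it is done.

Besides the shell and the picture viewer there is one more tool, called after ">>>" in YAML: its name, and indented under it one key for each argument. servo_tool: Moves the arm, as the interface text tells. Its arguments: {"type":"object","properties":{"moves":{"type":"array","items":{"type":"object","properties":{"fingers":{"type":"number"},"tx":{"type":"number"},"ty":{"type":"number"},"tz":{"type":"number"},"ax":{"type":"number"},"ay":{"type":"number"},"az":{"type":"number"}}}},"newtons":{"type":"number"}},"required":["moves"]}

```bash
mkdir -p pics; cat > h.py <<'E'
import numpy as np, cv2
from cell import get_state, capture, close_job
def proj(c,p):
    q=c["view"]@np.append(p,1.); u=c["mtx"]@q[:3]; return u[:2]/u[2]
def ray(c,px,z):
    R=c["view"][:3,:3]; t=c["view"][:3,3]; o=-R.T@t
    d=R.T@np.linalg.solve(np.asarray(c["mtx"],float),[px[0],px[1],1.]); return o+d*(z-o[2])/d[2]
def origin(c):
    R=c["view"][:3,:3]; return -R.T@c["view"][:3,3]
E
python3 - <<'E'
from h import *
for n in("top","scene"):
    c=capture(n); c["mtx"]=np.array(c["mtx"]); c["view"]=np.array(c["view"]); cv2.imwrite(f"pics/{n}0.png",c["img"]); print(n,origin(c),c["view"][2,:3]); np.savez(n+"0",**c)
print(get_state())
E
```

```text
top [ 356.22196293  -19.91802106 1382.20526746] [ 0.13616194  0.01738573 -0.99053403]
scene [1429.14563247 -456.28534665 1262.54168298] [-0.58903649  0.29776393 -0.7512474 ]
{'time': 0.1, 'joint_pos': array([-1.22141175e+00,  3.53583470e-01,  1.63404972e+00,  2.71818244e-05,
        1.15517321e+00, -2.37756625e-03]), 'joint_vel': array([ 0.00213514, -0.00037711, -0.00195783,  0.00155603, -0.00048719,
        0.00189137]), 'tau': array([ 2.73628730e-04, -5.94899654e+01, -3.34927440e+01,  6.99355896e-02,
        1.84598583e-02, -3.48296214e-05]), 'ee_pos': array([ 215.29330279, -586.53322369,  404.04005398]), 'ee_rot': array([-3.14156491e+00,  1.21368213e-03, -1.21904515e+00]), 'contact_force': array([-0.58332742, -0.0369285 ,  0.43264574]), 'moment': array([0.00511253, 0.02230269, 0.01989954]), 'finger_gap': 92.15845901723918}
```

View pics/top0.png

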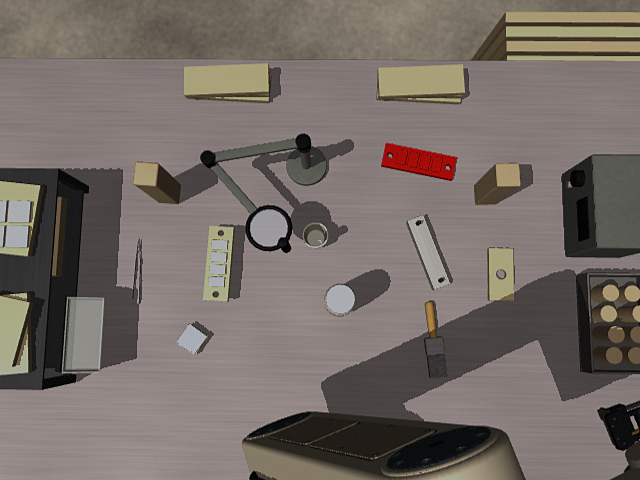

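View pics/scene0.png

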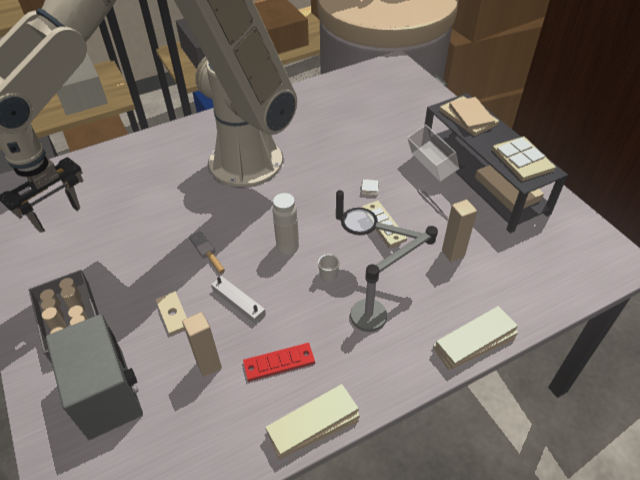

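The scene view shows a pale board with four white tiles partly behind the lens. In the top view there are three candidates:
- **Pale board**, (218,263): four white tiles and a hole at each end. This matches the board wanted.
- **Red board**, (420,161): the look-alike to leave alone.
- **Offcut**, (501,273): short, no tiles, single hole.

The grey bar at (429,252) with two pins is the block. Next I measure these and check them in an enlarged crop.

```bash
python3 - <<'E'
from h import *
c=dict(np.load("top0.npz")); im=c["img"]
print(c["mtx"])
a=cv2.resize(im[130:310,130:330],None,fx=3,fy=3,interpolation=cv2.INTER_CUBIC)[:, :]
b=cv2.resize(im[205:300,395:455],None,fx=6,fy=6,interpolation=cv2.INTER_CUBIC)[:540]
b=cv2.copyMakeBorder(b,0,540-b.shape[0],0,0,cv2.BORDER_CONSTANT) if b.shape[0]<540 else b
out=np.hstack([a,b])[:, :]; print(out.shape)
cv2.imwrite("pics/crop1.png",cv2.resize(out,None,fx=.8,fy=.8,interpolation=cv2.INTER_AREA))
E
```

```text
[[593.73801883   0.         319.57699741]
 [  0.         593.73801883 242.78184859]
 [  0.           0.           1.        ]]
(540, 960, 3)
```

View pics/crop1.png

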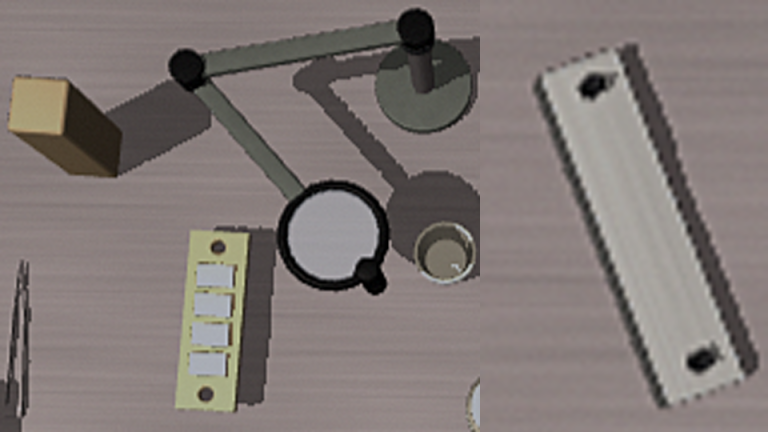

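The crop confirms the pale board, with four white tiles and two end holes. The block has two pins. The lens sits just beside the board, with the crucible below and to the right of it.

```bash
cat > m.py <<'E'
from h import *
def rect(c,mask,z):
    cs,_=cv2.findContours(mask,cv2.RETR_EXTERNAL,cv2.CHAIN_APPROX_NONE)
    k=max(cs,key=cv2.contourArea)[:,0,:]
    P=np.array([ray(c,p,z)[:2] for p in k],np.float32)
    r=cv2.minAreaRect(P); B=cv2.boxPoints(r)
    e=max([(B[1]-B[0]),(B[2]-B[1])],key=np.linalg.norm); a=np.arctan2(e[1],e[0])
    return r[0],r[1],(a+np.pi/2)%np.pi-np.pi/2
def board(c,roi,z=44):
    im=c["img"].astype(int); m=((im[...,2]-im[...,0]>35)&(im[...,2]>150)).astype(np.uint8)*255
    mm=np.zeros_like(m); x0,y0,x1,y1=roi; mm[y0:y1,x0:x1]=m[y0:y1,x0:x1]
    mm=cv2.morphologyEx(mm,cv2.MORPH_CLOSE,np.ones((5,5)))
    return rect(c,mm,z)
def dark(c,roi,th,z,amin=5):
    g=cv2.cvtColor(c["img"],cv2.COLOR_BGR2GRAY); x0,y0,x1,y1=roi
    m=(g[y0:y1,x0:x1]<th).astype(np.uint8)
    n,l,s,ct=cv2.connectedComponentsWithStats(m)
    return [(s[i,4],(ct[i]+[x0,y0]).round(1),ray(c,ct[i]+[x0,y0],z)[:2].round(1)) for i in range(1,n) if s[i,4]>=amin]
E
python3 - <<'E'
from m import *
c=dict(np.load("top0.npz")); im=c["img"]
print("board",board(c,(195,215,245,310)))
print("holes",dark(c,(205,225,235,300),110,44))
hsv=cv2.cvtColor(im,cv2.COLOR_BGR2HSV); g=cv2.cvtColor(im,cv2.COLOR_BGR2GRAY)
m=np.zeros_like(g); s=(slice(205,300),slice(395,460)); m[s]=((g[s]>165)&(hsv[s][...,1]<30))*255
m=cv2.morphologyEx(m,cv2.MORPH_CLOSE,np.ones((5,5)))
print("block",rect(c,m,30))
print("pins tip54",dark(c,(410,218,450,290),75,42))
for nm,roi,z in(("elbow",(200,150,216,168),202),("shoulder",(293,132,313,152),202)): print(nm,dark(c,roi,35,z,30))
print("lens/rim",dark(c,(240,200,300,255),35,173,30))
for nm,roi in(("rimext",0),):
    mm=(g[200:255,240:300]<40).astype(np.uint8); cs,_=cv2.findContours(mm,cv2.RETR_CCOMP,cv2.CHAIN_APPROX_NONE)
    for k in cs:
        if cv2.contourArea(k)>200:
            ce,r=cv2.minEnclosingCircle(k); p=np.array(ce)+[240,200]; print(p,r,cv2.contourArea(k),ray(c,p,173)[:2])
sc=dict(np.load("scene0.npz"))
E
```

```text
board ((491.84033203125, 233.9205780029297), (54.32796859741211, 168.2917022705078), np.float32(-0.049624085))
holes [(np.int32(337), array([231.6, 266.8]), array([483.2, 202.4])), (np.int32(28), array([220.4, 232.6]), array([561.2, 230.8])), (np.int32(10), array([227.3, 243.8]), array([535.6, 214. ])), (np.int32(14), array([226.4, 256.5]), array([506.4, 215. ])), (np.int32(16), array([225.6, 269.4]), array([476.9, 215.9])), (np.int32(11), array([224.2, 281.2]), array([450.2, 218.2])), (np.int32(31), array([215.2, 293.8]), array([421.5, 237.4]))]
block ((524.0829467773438, -244.89569091796875), (165.54556274414062, 37.408199310302734), np.float32(0.3598498))
pins tip54 [(np.int32(238), array([437.4, 246.9]), array([ 533.8, -264. ])), (np.int32(19), array([418. , 222.6]), array([ 589.3, -220.6])), (np.int32(110), array([421.3, 260. ]), array([ 503.5, -227.2])), (np.int32(22), array([440.5, 279.7]), array([ 459.5, -269.9]))]
elbow [(np.int32(194), array([207.9, 158.7]), array([690.2, 232.3]))]
shoulder [(np.int32(231), array([303.2, 142.9]), array([725.3,  37.1]))]
lens/rim [(np.int32(581), array([271.3, 231.3]), array([545.3, 101.2]))]
[271.33072472 230.81996155] 26.822425842285156 1657.5 [546.31154005 101.23408539]
[268.36274529 227.63725471] 20.177459716796875 1182.5 [552.9034973  107.53381209]
```

```bash
python3 - <<'E'
from m import *
c=dict(np.load("top0.npz")); s=dict(np.load("scene0.npz"))
print("handle top z255", ray(c,(283.3,240.8),255)[:2], "scene top (340,193)", ray(s,(340,193),255)[:2])
print("lens 168", ray(c,(268.6,228),168)[:2],"scene",ray(s,(361,221),168)[:2])
print("jar", ray(c,(340,299),190)[:2], "scene", ray(s,(285,201),190)[:2])
for n,p in(("pa",[(136,163),(158,163),(158,183),(136,183)]),("pb",[(497,164),(520,164),(520,184),(497,184)])):
    q=np.array([ray(c,x,190)[:2] for x in p]); print(n,q.mean(0).round(0),q.round(0).tolist())
print("crucible",ray(c,(315,234),55)[:2],"tilestack",ray(c,(193,338),24)[:2],"offcut",ray(c,(501,273),14)[:2],"brush",ray(c,(430,300),10)[:2],ray(c,(436,376),10)[:2])
print("proj lens->scene", proj(s,[551,108,168]), "elbow", proj(s,[690,232,202]), "sh",proj(s,[725,37,202]))
# scene view refine of block & board
print("pins in scene", [proj(s,[*p,54]).round(1) for p in ((589.5,-220.5),(459,-270))], [proj(s,[*p,44]).round(1) for p in ((561.2,230.8),(421.5,237.4))])
g=cv2.cvtColor(s["img"],cv2.COLOR_BGR2GRAY)
print(dark(s,(208,272,270,322),80,45))
E
```

```text
handle top z255 [514.27152926  69.55003855] scene top (340,193) [519.80995461  70.99869039]
lens 168 [552.95965549 107.54918598] scene [560.52528764 112.76451335]
jar [407.05310433 -41.29255846] scene [416.8675233  -38.74645623]
pa [662. 360.] [[683.0, 384.0], [684.0, 338.0], [641.0, 336.0], [641.0, 382.0]]
pb [ 667. -384.] [[687.0, -362.0], [688.0, -409.0], [646.0, -407.0], [645.0, -360.0]]
crucible [558.60045068  13.98526787] tilestack [321.9952897  288.11341693] offcut [ 478.60320666 -413.94060281] brush [ 414.94275179 -251.07256713] [ 244.22589014 -262.43657965]
proj lens->scene [357.5969185  219.33598715] elbow [428.69409622 227.85515108] sh [369.63277585 266.34852888]
pins in scene [array([253.8, 303.8]), array([217.4, 276. ])] [array([394.9, 236.5]), array([371.3, 205.4])]
[(np.int32(13), array([218.8, 280.2]), array([ 467.1, -270.4])), (np.int32(14), array([255. , 308.2]), array([ 597.4, -221.6]))]
```

Measurements, top view in world mm:
- **Board:** centre (491.5, 234), angle -0.047, hole spacing 139.9 (140 expected).
- **Block:** centre (524.2, -245), angle 0.362.
- **Magnifier:** shoulder (725, 37), elbow (690, 232), lens (552, 108), handle about (513, 69).

The gripper body would clip the lens while picking up the board. I'll first drag the handle about 75 mm towards -y, by the sleeve.

>>> servo_tool:
  moves:
    - {"fingers":1,"tz":-35}
    - {"tz":-35}
    - {"tx":-28.5,"ty":-28}
    - {"tx":-28.5,"ty":-28}
    - {"tx":-28.5,"ty":-28}
    - {"tx":-28.5,"ty":-28}
    - {"tx":-28.5,"ty":-28}
    - {"tx":-28.5,"ty":-28}

```text
validation failed for argument at $.mo...
```

```bash
cat > go.py <<'E'
import sys; from h import *
from scipy.spatial.transform import Rotation as Ro
s=get_state(); R=Ro.from_euler("xyz",s["ee_rot"])
x,y,z,w=map(float,sys.argv[1:5])   # grasp-point target, yaw
T=Ro.from_euler("xyz",[np.pi,0,w])
d=R.inv().apply(np.array([x,y,z+171])-s["ee_pos"]); a=(R.inv()*T).as_rotvec()
print("t",round(s["time"],2),"pos",s["ee_pos"].round(1),"rot",s["ee_rot"].round(3),"F",s["contact_force"].round(1),"gap",round(s["finger_gap"],1))
print("tool shift",d.round(1),"turn",a.round(3),"rows",round(np.linalg.norm(d)/41.7,1),"j",s["joint_pos"].round(2))
E
python3 go.py 512 68 300 -1.219
```

```text
t 0.1 pos [ 215.3 -586.5  404. ] rot [-3.142e+00  1.000e-03 -1.219e+00] F [-0.6 -0.   0.4] gap 92.2
tool shift [-512.3 -504.1  -66.3] turn [-0.     0.001 -0.   ] rows 17.3 j [-1.22  0.35  1.63  0.    1.16 -0.  ]
```

>>> servo_tool:
  moves:
    - {"fingers":1,"tx":0,"ty":0,"tz":-35,"ax":0,"ay":0,"az":0}
    - {"fingers":1,"tx":0,"ty":0,"tz":-35,"ax":0,"ay":0,"az":0}
    - {"fingers":1,"tx":-28.5,"ty":-28,"tz":0,"ax":0,"ay":0,"az":0}
    - {"fingers":1,"tx":-28.5,"ty":-28,"tz":0,"ax":0,"ay":0,"az":0}
    - {"fingers":1,"tx":-28.5,"ty":-28,"tz":0,"ax":0,"ay":0,"az":0}
    - {"fingers":1,"tx":-28.5,"ty":-28,"tz":0,"ax":0,"ay":0,"az":0}
    - {"fingers":1,"tx":-28.5,"ty":-28,"tz":0,"ax":0,"ay":0,"az":0}
    - {"fingers":1,"tx":-28.5,"ty":-28,"tz":0,"ax":0,"ay":0,"az":0}

```text
time: 0.77
ee_pos: [314.1, -365.8, 473.9]
ee_rot: [3.141, 0.005, -1.228]
contact_force: [1.0, -0.4, 0.7]
finger_gap: 92.2
```

```bash
python3 go.py 512 68 300 -1.219
```

```text
t 0.77 pos [ 314.1 -365.8  473.9] rot [ 3.141  0.005 -1.228] F [ 1.  -0.4  0.7] gap 92.2
tool shift [-342.1 -332.2    4.3] turn [ 0.001  0.005 -0.009] rows 11.4 j [-0.86  0.06  1.84  0.    1.24  0.36]
```

>>> servo_tool:
  moves:
    - {"fingers":1,"tx":-28.5,"ty":-28,"tz":0,"ax":0,"ay":0,"az":0}
    - {"fingers":1,"tx":-28.5,"ty":-28,"tz":0,"ax":0,"ay":0,"az":0}
    - {"fingers":1,"tx":-28.5,"ty":-28,"tz":0,"ax":0,"ay":0,"az":0}
    - {"fingers":1,"tx":-28.5,"ty":-28,"tz":0,"ax":0,"ay":0,"az":0}
    - {"fingers":1,"tx":-28.5,"ty":-28,"tz":0,"ax":0,"ay":0,"az":0}
    - {"fingers":1,"tx":-28.5,"ty":-28,"tz":0,"ax":0,"ay":0,"az":0}
    - {"fingers":1,"tx":-28.5,"ty":-28,"tz":0,"ax":0,"ay":0,"az":0}
    - {"fingers":1,"tx":-28.5,"ty":-28,"tz":0,"ax":0,"ay":0,"az":0}

```text
time: 1.43
ee_pos: [449.4, -60.9, 474.5]
ee_rot: [3.141, 0.005, -1.231]
contact_force: [-0.2, -0.0, 0.1]
finger_gap: 92.3
```

```bash
python3 go.py 512 68 300 -1.219
```

```text
t 1.43 pos [449.4 -60.9 474.5] rot [ 3.141  0.005 -1.231] F [-0.2 -0.   0.1] gap 92.3
tool shift [-100.7 -102.     3.9] turn [ 0.     0.005 -0.012] rows 3.4 j [-0.14  0.01  1.9   0.    1.24  1.09]
```

>>> servo_tool:
  moves:
    - {"fingers":1,"tx":-25,"ty":-25,"tz":0,"ax":0,"ay":0,"az":0}
    - {"fingers":1,"tx":-25,"ty":-25,"tz":0,"ax":0,"ay":0,"az":0}
    - {"fingers":1,"tx":-25,"ty":-25,"tz":0,"ax":0,"ay":0,"az":0}
    - {"fingers":1,"tx":-15,"ty":-16,"tz":0,"ax":0,"ay":0,"az":-0.01}
    - {"fingers":1,"tx":0,"ty":0,"tz":0,"ax":0,"ay":0,"az":0}
    - {"fingers":1,"tx":0,"ty":0,"tz":0,"ax":0,"ay":0,"az":0}

```text
time: 1.93
ee_pos: [507.8, 68.2, 473.6]
ee_rot: [3.141, 0.007, -1.212]
contact_force: [-0.3, -0.7, 0.2]
finger_gap: 92.0
```

```bash
python3 go.py 512 68 235 -1.219
python3 -c "
from h import *
c=capture('top');cv2.imwrite('pics/top1.png',cv2.resize(c['img'][130:310,180:420],None,fx=3,fy=3,interpolation=cv2.INTER_CUBIC))
c=capture('scene');cv2.imwrite('pics/sc1.png',cv2.resize(c['img'][100:280,240:480],None,fx=3,fy=3,interpolation=cv2.INTER_CUBIC))"
```

```text
t 1.93 pos [507.8  68.2 473.6] rot [ 3.141  0.007 -1.212] F [-0.3 -0.7  0.2] gap 92.0
tool shift [ 2.1 -3.9 67.6] turn [0.001 0.007 0.007] rows 1.6 j [0.13 0.11 1.79 0.01 1.24 1.34]
```

View pics/sc1.png

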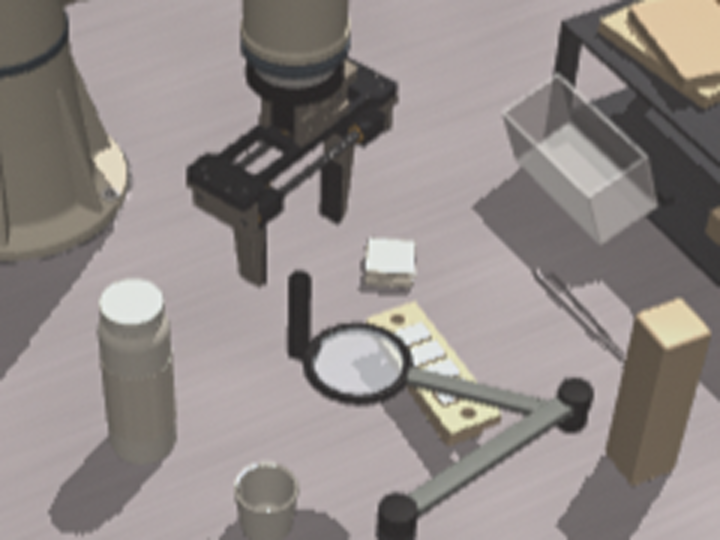

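The gripper hangs over the handle (handle top at crop (299,275)). The jaw line spans it, and the long side of the body runs along the jaws. I'll nudge and descend.

>>> servo_tool:
  moves:
    - {"fingers":1,"tx":2,"ty":-5,"tz":10,"ax":0,"ay":0.007,"az":0}
    - {"fingers":1,"tx":0,"ty":0,"tz":30,"ax":0,"ay":0,"az":0}
    - {"fingers":1,"tx":0,"ty":0,"tz":26,"ax":0,"ay":0,"az":0}
    - {"fingers":1,"tx":0,"ty":0,"tz":0,"ax":0,"ay":0,"az":0}
    - {"fingers":0.2,"tx":0,"ty":0,"tz":0,"ax":0,"ay":0,"az":0}
    - {"fingers":0.2,"tx":0,"ty":0,"tz":0,"ax":0,"ay":0,"az":0}
    - {"fingers":0.2,"tx":0,"ty":0,"tz":0,"ax":0,"ay":0,"az":0}
    - {"fingers":0.2,"tx":0,"ty":0,"tz":0,"ax":0,"ay":0,"az":0}
  newtons: 15

```text
time: 2.7
ee_pos: [512.9, 59.6, 407.6]
ee_rot: [-3.139, -0.005, -1.224]
contact_force: [0.2, 0.4, 0.5]
finger_gap: 67.1
```

```bash
python3 go.py 512 68 235 -1.219
```

```text
t 2.7 pos [512.9  59.6 407.6] rot [-3.139 -0.005 -1.224] F [0.2 0.4 0.5] gap 67.1
tool shift [-8.2 -2.   1.6] turn [-0.003 -0.005 -0.005] rows 0.2 j [ 0.11  0.18  1.86 -0.    1.1   1.34]
```

>>> servo_tool:
  moves:
    - {"fingers":0.1,"tx":-8,"ty":0,"tz":0,"ax":0,"ay":0,"az":0}
    - {"fingers":0.1,"tx":0,"ty":0,"tz":0,"ax":0,"ay":0,"az":0}
    - {"fingers":0.1,"tx":0,"ty":0,"tz":0,"ax":0,"ay":0,"az":0}
    - {"fingers":0.1,"tx":0,"ty":0,"tz":0,"ax":0,"ay":0,"az":0}
    - {"fingers":0.1,"tx":0,"ty":0,"tz":0,"ax":0,"ay":0,"az":0}
    - {"fingers":0.1,"tx":0,"ty":0,"tz":0,"ax":0,"ay":0,"az":0}
    - {"fingers":0.1,"tx":0,"ty":0,"tz":0,"ax":0,"ay":0,"az":0}
    - {"fingers":0.1,"tx":0,"ty":0,"tz":0,"ax":0,"ay":0,"az":0}
  newtons: 15

```text
time: 3.37
ee_pos: [510.7, 68.6, 411.2]
ee_rot: [-3.132, -0.006, -1.223]
contact_force: [-0.0, -0.4, -0.7]
finger_gap: 19.4
```

```bash
python3 go.py 510 -8 235 -1.219
```

```text
t 3.37 pos [510.7  68.6 411.2] rot [-3.132 -0.006 -1.223] F [-0.  -0.4 -0.7] gap 19.4
tool shift [71.7 26.8  5.3] turn [-0.009 -0.006 -0.004] rows 1.8 j [ 0.13  0.17  1.86 -0.    1.1   1.36]
```

>>> servo_tool:
  moves:
    - {"fingers":0.1,"tx":12,"ty":4.5,"tz":0.5,"ax":0,"ay":0,"az":0}
    - {"fingers":0.1,"tx":12,"ty":4.5,"tz":0.5,"ax":0,"ay":0,"az":0}
    - {"fingers":0.1,"tx":12,"ty":4.5,"tz":0.5,"ax":0,"ay":0,"az":0}
    - {"fingers":0.1,"tx":12,"ty":4.5,"tz":0.5,"ax":0,"ay":0,"az":0}
    - {"fingers":0.1,"tx":12,"ty":4.5,"tz":0.5,"ax":0,"ay":0,"az":0}
    - {"fingers":0.1,"tx":12,"ty":4.5,"tz":0.5,"ax":0,"ay":0,"az":0}
    - {"fingers":0.1,"tx":0,"ty":0,"tz":0,"ax":0,"ay":0,"az":0}

```text
time: 3.95
ee_pos: [513.0, -10.6, 411.1]
ee_rot: [-3.119, -0.004, -1.222]
contact_force: [-0.4, -1.9, -1.6]
finger_gap: 19.7
```

```bash
python3 go.py 510 -8 235 -1.219
```

```text
t 3.95 pos [513.  -10.6 411.1] rot [-3.119 -0.004 -1.222] F [-0.4 -1.9 -1.6] gap 19.7
tool shift [-3.5  2.   5. ] turn [-0.023 -0.004 -0.003] rows 0.2 j [-0.02  0.17  1.87  0.    1.08  1.19]
```

>>> servo_tool:
  moves:
    - {"fingers":1,"tx":0,"ty":0,"tz":0,"ax":0,"ay":0,"az":0}
    - {"fingers":1,"tx":0,"ty":0,"tz":0,"ax":0,"ay":0,"az":0}
    - {"fingers":1,"tx":0,"ty":0,"tz":0,"ax":0,"ay":0,"az":0}
    - {"fingers":1,"tx":0,"ty":0,"tz":0,"ax":0,"ay":0,"az":0}
    - {"fingers":1,"tx":0,"ty":0,"tz":-25,"ax":0,"ay":0,"az":0}
    - {"fingers":1,"tx":0,"ty":0,"tz":-30,"ax":0,"ay":0,"az":0}
    - {"fingers":1,"tx":0,"ty":0,"tz":-15,"ax":-0.02,"ay":0,"az":0}
    - {"fingers":1,"tx":0,"ty":0,"tz":0,"ax":0,"ay":0,"az":0}

```text
time: 4.62
ee_pos: [510.0, -9.2, 481.1]
ee_rot: [3.136, -0.002, -1.221]
contact_force: [0.5, 0.7, 0.8]
finger_gap: 70.8
```

```bash
python3 go.py 491.5 234 300 -1.618
```

```text
t 4.62 pos [510.   -9.2 481.1] rot [ 3.136e+00 -2.000e-03 -1.221e+00] F [0.5 0.7 0.8] gap 70.8
tool shift [-234.8  -66.     9.3] turn [ 0.005 -0.003  0.397] rows 5.9 j [-0.02  0.1   1.78 -0.    1.26  1.2 ]
```

>>> servo_tool:
  moves:
    - {"fingers":1,"tx":-36,"ty":-10,"tz":0,"ax":0,"ay":0,"az":0}
    - {"fingers":1,"tx":-36,"ty":-10,"tz":0,"ax":0,"ay":0,"az":0}
    - {"fingers":1,"tx":-36,"ty":-10,"tz":0,"ax":0,"ay":0,"az":0}
    - {"fingers":1,"tx":-36,"ty":-10,"tz":0,"ax":0,"ay":0,"az":0}
    - {"fingers":1,"tx":-10,"ty":-5,"tz":0,"ax":0,"ay":0,"az":0.1}
    - {"fingers":1,"tx":-10,"ty":-5,"tz":0,"ax":0,"ay":0,"az":0.1}
    - {"fingers":1,"tx":0,"ty":0,"tz":0,"ax":0,"ay":0,"az":0.1}
    - {"fingers":1,"tx":0,"ty":0,"tz":0,"ax":0,"ay":0,"az":0.1}

```text
time: 5.28
ee_pos: [499.7, 171.7, 473.9]
ee_rot: [3.138, -0.003, -1.633]
contact_force: [0.2, -0.6, -0.6]
finger_gap: 91.6
```

```bash
python3 go.py 491.5 234 150 -1.618; python3 - <<'E'
from m import *
c=capture("top"); print("board",board(c,(195,215,245,310)))
print([x for x in dark(c,(205,225,235,300),110,44) if 20<x[0]<60])
cv2.imwrite("pics/top2.png",c["img"])
E
```

```text
t 5.28 pos [499.7 171.7 473.9] rot [ 3.138e+00 -3.000e-03 -1.633e+00] F [ 0.2 -0.6 -0.6] gap 91.6
tool shift [-62.2  11.5 152.8] turn [ 0.004 -0.003 -0.015] rows 4.0 j [ 0.33  0.14  1.76 -0.    1.25  1.96]
board ((494.87677001953125, 229.17605590820312), (229.7452392578125, 91.48909759521484), np.float32(0.17115927))
[(np.int32(32), array([229.1, 293.4]), array([422.9, 206.1])), (np.int32(31), array([215.2, 293.8]), array([421.5, 237.4]))]
```

View pics/top2.png

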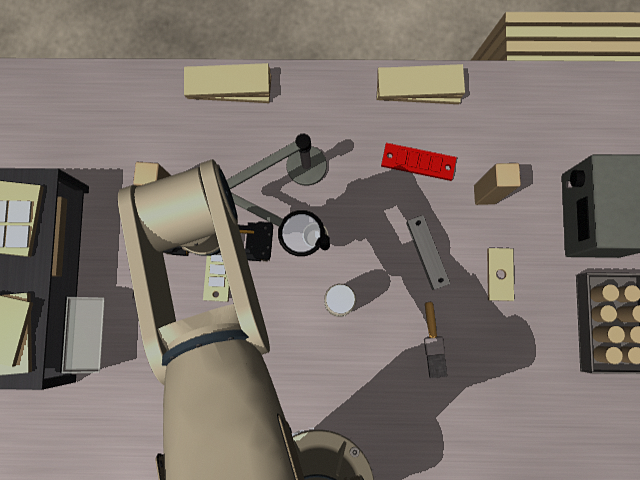

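>>> servo_tool:
  moves:
    - {"fingers":1,"tx":-31,"ty":6,"tz":0,"ax":0,"ay":0,"az":0}
    - {"fingers":1,"tx":-31,"ty":5,"tz":0,"ax":0,"ay":0,"az":-0.015}
    - {"fingers":1,"tx":0,"ty":0,"tz":0,"ax":0,"ay":0,"az":0}
    - {"fingers":1,"tx":0,"ty":0,"tz":35,"ax":0,"ay":0,"az":0}
    - {"fingers":1,"tx":0,"ty":0,"tz":35,"ax":0,"ay":0,"az":0}
    - {"fingers":1,"tx":0,"ty":0,"tz":35,"ax":0,"ay":0,"az":0}
    - {"fingers":1,"tx":0,"ty":0,"tz":35,"ax":0,"ay":0,"az":0}
    - {"fingers":1,"tx":0,"ty":0,"tz":0,"ax":0,"ay":0,"az":0}

```text
time: 6.0
ee_pos: [490.9, 236.2, 325.6]
ee_rot: [-3.141, -0.001, -1.605]
contact_force: [-1.2, -0.2, -1.3]
finger_gap: 91.8
```

```bash
python3 go.py 491.5 234 36 -1.618
```

```text
t 6.0 pos [490.9 236.2 325.6] rot [-3.141e+00 -1.000e-03 -1.605e+00] F [-1.2 -0.2 -1.3] gap 91.8
tool shift [  2.1  -0.6 118.6] turn [-0.    -0.001  0.013] rows 2.8 j [ 0.45  0.32  1.88 -0.    0.94  2.05]
```

>>> servo_tool:
  moves:
    - {"fingers":1,"tx":2,"ty":-0.5,"tz":25,"ax":0,"ay":0,"az":0.013}
    - {"fingers":1,"tx":0,"ty":0,"tz":25,"ax":0,"ay":0,"az":0}
    - {"fingers":1,"tx":0,"ty":0,"tz":25,"ax":0,"ay":0,"az":0}
    - {"fingers":1,"tx":0,"ty":0,"tz":20,"ax":0,"ay":0,"az":0}
    - {"fingers":1,"tx":0,"ty":0,"tz":12,"ax":0,"ay":0,"az":0}
    - {"fingers":1,"tx":0,"ty":0,"tz":0,"ax":0,"ay":0,"az":0}
    - {"fingers":1,"tx":0,"ty":0,"tz":0,"ax":0,"ay":0,"az":0}

```text
time: 6.58
ee_pos: [493.7, 232.9, 219.8]
ee_rot: [-3.139, 0.0, -1.608]
contact_force: [-0.3, 0.3, -0.1]
finger_gap: 91.9
```

```bash
python3 go.py 491.5 234 36 -1.618
```

```text
t 6.58 pos [493.7 232.9 219.8] rot [-3.139  0.    -1.608] F [-0.3  0.3 -0.1] gap 91.9
tool shift [-1.1  2.3 12.8] turn [-0.003  0.     0.01 ] rows 0.3 j [ 0.44  0.48  1.94 -0.    0.72  2.05]
```

Now the last 13 mm, then I close on the slab.

>>> servo_tool:
  moves:
    - {"fingers":1,"tx":-1,"ty":2,"tz":12,"ax":0,"ay":0,"az":0.01}
    - {"fingers":1,"tx":0,"ty":0,"tz":0,"ax":0,"ay":0,"az":0}
    - {"fingers":0.5,"tx":0,"ty":0,"tz":0,"ax":0,"ay":0,"az":0}
    - {"fingers":0.5,"tx":0,"ty":0,"tz":0,"ax":0,"ay":0,"az":0}
    - {"fingers":0.5,"tx":0,"ty":0,"tz":0,"ax":0,"ay":0,"az":0}
    - {"fingers":0.5,"tx":0,"ty":0,"tz":0,"ax":0,"ay":0,"az":0}
    - {"fingers":0.5,"tx":0,"ty":0,"tz":0,"ax":0,"ay":0,"az":0}
    - {"fingers":0.5,"tx":0,"ty":0,"tz":0,"ax":0,"ay":0,"az":0}
  newtons: 40

```text
time: 7.25
ee_pos: [493.8, 235.0, 212.6]
ee_rot: [-3.131, 0.004, -1.618]
contact_force: [0.1, -0.9, -4.5]
finger_gap: 55.7
```

```bash
python3 go.py 491.5 234 36 -1.618
```

```text
t 7.25 pos [493.8 235.  212.6] rot [-3.131  0.004 -1.618] F [ 0.1 -0.9 -4.5] gap 55.7
tool shift [1.1 2.3 5.5] turn [-0.01   0.004 -0.   ] rows 0.1 j [ 0.44  0.49  1.94 -0.    0.7   2.06]
```

>>> servo_tool:
  moves:
    - {"fingers":0.5,"tx":0,"ty":0,"tz":-8,"ax":0,"ay":0,"az":0}
    - {"fingers":0.5,"tx":0,"ty":0,"tz":-15,"ax":0,"ay":0,"az":0}
    - {"fingers":0.5,"tx":0,"ty":0,"tz":-25,"ax":0,"ay":0,"az":0}
    - {"fingers":0.5,"tx":0,"ty":0,"tz":-25,"ax":0,"ay":0,"az":0}
    - {"fingers":0.5,"tx":0,"ty":0,"tz":-25,"ax":0,"ay":0,"az":0}
    - {"fingers":0.5,"tx":0,"ty":0,"tz":-25,"ax":0,"ay":0,"az":0}
    - {"fingers":0.5,"tx":0,"ty":0,"tz":-10,"ax":0,"ay":0,"az":0}
    - {"fingers":0.5,"tx":0,"ty":0,"tz":0,"ax":0,"ay":0,"az":0}
  newtons: 40

```text
time: 7.92
ee_pos: [490.0, 233.4, 350.4]
ee_rot: [-3.14, -0.0, -1.618]
contact_force: [1.5, -0.0, -3.6]
finger_gap: 55.6
```

```bash
python3 go.py 493 234 300 -1.618; python3 -c "
from h import *
c=capture('scene');cv2.imwrite('pics/sc2.png',cv2.resize(c['img'][100:280,240:480],None,fx=3,fy=3,interpolation=cv2.INTER_CUBIC))"
```

```text
t 7.92 pos [490.  233.4 350.4] rot [-3.14  -0.    -1.618] F [ 1.5 -0.  -3.6] gap 55.6
tool shift [  -0.7   -3.2 -120.6] turn [-0.001 -0.    -0.   ] rows 2.9 j [ 0.44  0.29  1.86 -0.    0.99  2.06]
```

View pics/sc2.png

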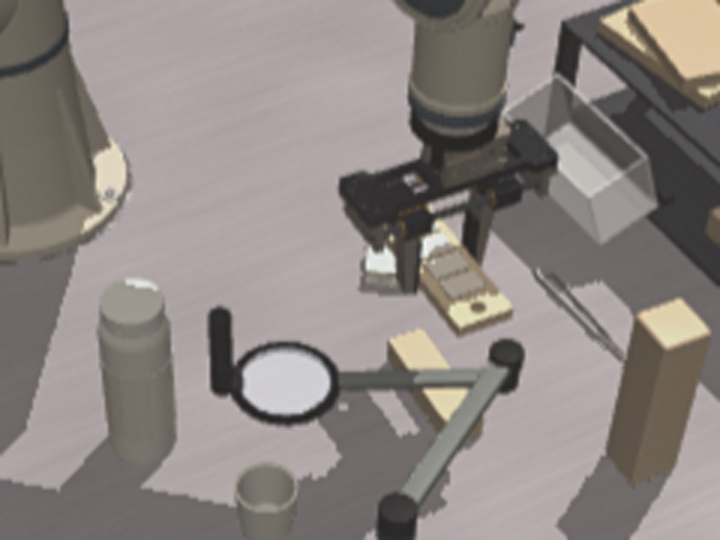

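The board is held level at 55.6 mm opening with about 3.6 N of weight. I'll raise it clear of everything and carry it across.

>>> servo_tool:
  moves:
    - {"fingers":0.5,"tx":0,"ty":0,"tz":-20,"ax":0,"ay":0,"az":0}
    - {"fingers":0.5,"tx":0,"ty":0,"tz":-30,"ax":0,"ay":0,"az":0}
    - {"fingers":0.5,"tx":0,"ty":0,"tz":-30,"ax":0,"ay":0,"az":0}
    - {"fingers":0.5,"tx":0,"ty":0,"tz":-30,"ax":0,"ay":0,"az":0}
    - {"fingers":0.5,"tx":10,"ty":0,"tz":-10,"ax":0,"ay":0,"az":0}
    - {"fingers":0.5,"tx":20,"ty":0,"tz":0,"ax":0,"ay":0,"az":0}
    - {"fingers":0.5,"tx":30,"ty":0,"tz":0,"ax":0,"ay":0,"az":0}
    - {"fingers":0.5,"tx":30,"ty":0,"tz":0,"ax":0,"ay":0,"az":0}

```text
time: 8.63
ee_pos: [483.5, 142.8, 459.8]
ee_rot: [3.125, -0.008, -1.612]
contact_force: [1.0, -0.2, -2.9]
finger_gap: 55.6
```

>>> servo_tool:
  moves:
    - {"fingers":0.5,"tx":30,"ty":0,"tz":0,"ax":0,"ay":0,"az":0}
    - {"fingers":0.5,"tx":30,"ty":0,"tz":0,"ax":0,"ay":0,"az":0}
    - {"fingers":0.5,"tx":30,"ty":0,"tz":0,"ax":0,"ay":0,"az":0}
    - {"fingers":0.5,"tx":30,"ty":0,"tz":0,"ax":0,"ay":0,"az":0}
    - {"fingers":0.5,"tx":30,"ty":0,"tz":0,"ax":0,"ay":0,"az":0}
    - {"fingers":0.5,"tx":30,"ty":0,"tz":0,"ax":0,"ay":0,"az":0}
    - {"fingers":0.5,"tx":30,"ty":0,"tz":0,"ax":0,"ay":0,"az":0}
    - {"fingers":0.5,"tx":20,"ty":0,"tz":0,"ax":0,"ay":0,"az":0}

```text
time: 9.3
ee_pos: [466.4, -102.6, 443.4]
ee_rot: [3.102, -0.011, -1.609]
contact_force: [0.6, -0.3, -3.6]
finger_gap: 55.7
```

```bash
python3 go.py 524.4 -245 300 -1.209
```

```text
t 9.3 pos [ 466.4 -102.6  443.4] rot [ 3.102 -0.011 -1.609] F [ 0.6 -0.3 -3.6] gap 55.7
tool shift [140.4 -62.3 -28.5] turn [ 0.042 -0.003 -0.4  ] rows 3.7 j [-0.21  0.09  1.88 -0.02  1.21  1.4 ]
```

>>> servo_tool:
  moves:
    - {"fingers":0.5,"tx":30,"ty":-14,"tz":-7,"ax":0.012,"ay":0,"az":0}
    - {"fingers":0.5,"tx":30,"ty":-14,"tz":-7,"ax":0.012,"ay":0,"az":0}
    - {"fingers":0.5,"tx":30,"ty":-14,"tz":-7,"ax":0.012,"ay":0,"az":0}
    - {"fingers":0.5,"tx":25,"ty":-14,"tz":-7,"ax":0.01,"ay":0,"az":0}
    - {"fingers":0.5,"tx":0,"ty":0,"tz":0,"ax":0,"ay":0,"az":-0.1}
    - {"fingers":0.5,"tx":0,"ty":0,"tz":0,"ax":0,"ay":0,"az":-0.1}
    - {"fingers":0.5,"tx":0,"ty":0,"tz":0,"ax":0,"ay":0,"az":-0.1}
    - {"fingers":0.5,"tx":0,"ty":0,"tz":0,"ax":0,"ay":0,"az":-0.08}

```text
time: 9.97
ee_pos: [512.2, -235.1, 450.0]
ee_rot: [3.122, 0.002, -1.223]
contact_force: [-0.7, 0.3, -3.0]
finger_gap: 55.6
```

```bash
python3 go.py 524.4 -245 130 -1.209
```

```text
t 9.97 pos [ 512.2 -235.1  450. ] rot [ 3.122e+00  2.000e-03 -1.223e+00] F [-0.7  0.3 -3. ] gap 55.6
tool shift [ 13.7 -10.9 148.8] turn [ 0.019  0.002 -0.014] rows 3.6 j [-0.43  0.22  1.71 -0.01  1.23  0.8 ]
```

>>> servo_tool:
  moves:
    - {"fingers":0.5,"tx":7,"ty":-6,"tz":10,"ax":0.019,"ay":0,"az":-0.014}
    - {"fingers":0.5,"tx":7,"ty":-5,"tz":25,"ax":0,"ay":0,"az":0}
    - {"fingers":0.5,"tx":0,"ty":0,"tz":30,"ax":0,"ay":0,"az":0}
    - {"fingers":0.5,"tx":0,"ty":0,"tz":30,"ax":0,"ay":0,"az":0}
    - {"fingers":0.5,"tx":0,"ty":0,"tz":30,"ax":0,"ay":0,"az":0}
    - {"fingers":0.5,"tx":0,"ty":0,"tz":20,"ax":0,"ay":0,"az":0}
    - {"fingers":0.5,"tx":0,"ty":0,"tz":0,"ax":0,"ay":0,"az":0}
    - {"fingers":0.5,"tx":0,"ty":0,"tz":0,"ax":0,"ay":0,"az":0}

```text
time: 10.63
ee_pos: [518.0, -246.4, 281.6]
ee_rot: [3.127, 0.015, -1.204]
contact_force: [0.0, 0.3, -3.0]
finger_gap: 55.6
```

```bash
python3 go.py 524.4 -245 80 -1.209;  python3 -c "
from h import *
o=[]
for n,(x,y) in (('top',(360,180)),('scene',(160,200))):
    c=capture(n);np.savez(n+'3',**{k:np.array(v) for k,v in c.items()});o.append(cv2.resize(c['img'][y:y+130,x:x+130],None,fx=3,fy=3,interpolation=cv2.INTER_CUBIC))
cv2.imwrite('pics/c3.png',np.hstack(o))"
```

```text
t 10.63 pos [ 518.  -246.4  281.6] rot [ 3.127  0.015 -1.204] F [ 0.   0.3 -3. ] gap 55.6
tool shift [ 1.5 -6.9 30.5] turn [0.015 0.015 0.005] rows 0.8 j [-0.45  0.42  1.84  0.    0.9   0.76]
```

View pics/c3.png

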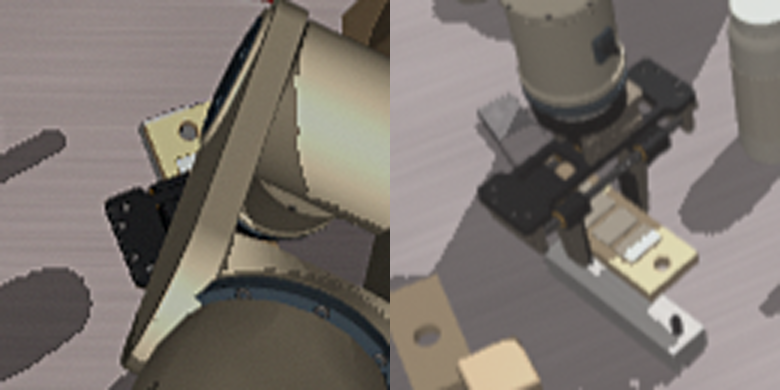

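```bash
cat > tri.py <<'E'
from m import *
def tri(c1,p1,c2,p2):
    P=[c["mtx"]@c["view"][:3] for c in(c1,c2)]
    X=cv2.triangulatePoints(*P,np.array(p1,float).reshape(2,1),np.array(p2,float).reshape(2,1)); return (X[:3]/X[3]).ravel()
E
python3 - <<'E'
from tri import *
t=dict(np.load("top3.npz")); s=dict(np.load("scene3.npz"))
print(dark(t,(414,216,429,230),120,113,8)); print(dark(s,(244,281,257,294),110,113,8)); print("pin scene",dark(s,(249,298,262,316),80,42,5))
T=[x[1] for x in dark(t,(414,216,429,230),120,113,12)]; S=[x[1] for x in dark(s,(244,281,257,294),110,113,12)]
print(tri(t,T[0],s,S[0]))
g=np.array([518,-246.4]); u=np.array([np.cos(.367),np.sin(.367)])
print("expected hole",g+u*(70-2.3),"pin",np.array([524.4,-245])+70*np.array([np.cos(.362),np.sin(.362)]))
t0=dict(np.load("top0.npz"));s0=dict(np.load("scene0.npz"))
# static check: both pins, tip-to-base mid, top vs scene
print(tri(t0,(418.0,222.6),s0,(255,308.2)),tri(t0,(440.5,279.7),s0,(218.8,280.2)))
E
```

```text
[(np.int32(53), array([424.4, 223.8]), array([ 574.4, -223.7]))]
[]
pin scene [(np.int32(14), array([255. , 308.2]), array([ 595.3, -221. ]))]Traceback (most recent call last):
  File "<stdin>", line 5, in <module>
IndexError: list index out of range
```

```bash
python3 - <<'E'
from tri import *
t=dict(np.load("top3.npz")); s=dict(np.load("scene3.npz"))
t0=dict(np.load("top0.npz"));s0=dict(np.load("scene0.npz"))
A=dark(t,(416,217,428,230),130,113,8); print(A)
S=dark(s,(244,281,257,294),140,113,8); print(S)
if A and S: print("tri",tri(t,A[0][1],s,S[0][1]))
g=np.array([518,-246.4]); u=np.array([np.cos(.367),np.sin(.367)])
print("expected hole",g+u*(70-2.3),"pin",np.array([524.4,-245])+70*np.array([np.cos(.362),np.sin(.362)]))
print("pins",tri(t0,(418.0,222.6),s0,(255,308.2)),tri(t0,(440.5,279.7),s0,(218.8,280.2)))
print(cv2.cvtColor(t["img"],cv2.COLOR_BGR2GRAY)[217:230,414:432]); 
E
```

```text
[(np.int32(49), array([423.4, 223.8]), array([ 574.5, -221.5]))]
[(np.int32(14), array([250.1, 287.1]), array([ 579. , -219.4])), (np.int32(9), array([254.9, 291.9]), array([ 598.5, -215. ]))]
tri [ 575.70762663 -220.52945621  109.56253302]
expected hole [ 581.19172125 -222.10810082] pin [ 589.86332827 -220.20982752]
pins [ 590.73448717 -220.66455788   35.90518765] [ 460.09652923 -270.03556203   36.85392657]
[[100 114 146 154 160 172 176 171 174 172 174 173 171 175 192  37   9  20]
 [154 167 169 176 173 173 171 172 172 172 171 172 169 179 171  27  10  31]
 [174 175 172 170 171 172 174 182 176 176 174 174 174 185 116  17  15  54]
 [172 170 172 172 169 176 165 127 106 122 161 175 181 152  48   9  28  94]
 [171 173 169 172 175 173 113  78  81  86 102 142 187 147  19  11  67 143]
 [171 170 169 172 176 159  32  93  98  98  87  91 187  86  10  38 110 159]
 [170 170 171 173 180 125  27  99 104 100  96  71 166  54  25  73 138 149]
 [170 171 169 171 178 130  84 100 102 100 100  68 144  46  53 111 155  88]
 [170 170 172 172 173 171 111  93  96  96  95  90 117  53  88 129 107  56]
 [170 170 170 169 172 176 165 127 105  88 123 166 121  62 111 117  65  58]
 [169 170 169 172 170 171 177 166 164 158 169 186 121  81  95  75  57  60]
 [170 171 169 171 171 169 170 172 174 174 175 183 148  70  74  58  60  63]
 [171 171 168 171 170 172 170 172 171 171 177 188 114  58  61  60  60  60]]
```

```bash
python3 go.py 529 -243.5 75 -1.209
```

```text
t 10.73 pos [ 518.5 -246.5  283.1] rot [ 3.128  0.014 -1.204] F [-0.1 -0.1 -3. ] gap 55.7
tool shift [  1.5 -11.3  37. ] turn [0.013 0.014 0.005] rows 0.9 j [-0.45  0.42  1.84  0.    0.9   0.76]
```

>>> servo_tool:
  moves:
    - {"fingers":0.5,"tx":1,"ty":-6,"tz":6,"ax":0.013,"ay":0.014,"az":0.005}
    - {"fingers":0.5,"tx":0,"ty":-5,"tz":12,"ax":0,"ay":0,"az":0}
    - {"fingers":0.5,"tx":0,"ty":0,"tz":12,"ax":0,"ay":0,"az":0}
    - {"fingers":0.5,"tx":0,"ty":0,"tz":6,"ax":0,"ay":0,"az":0}
    - {"fingers":0.5,"tx":0,"ty":0,"tz":0,"ax":0,"ay":0,"az":0}

```text
time: 11.15
ee_pos: [531.5, -244.7, 250.0]
ee_rot: [-3.135, -0.007, -1.208]
contact_force: [-0.2, -0.3, -3.0]
finger_gap: 55.8
```

```bash
python3 go.py 529 -243.5 75 -1.209
```

```text
t 11.15 pos [ 531.5 -244.7  250. ] rot [-3.135 -0.007 -1.208] F [-0.2 -0.3 -3. ] gap 55.8
tool shift [-2.  2.  4.] turn [-0.006 -0.007  0.001] rows 0.1 j [-0.43  0.48  1.84 -0.    0.81  0.77]
```

>>> servo_tool:
  moves:
    - {"fingers":0.5,"tx":-1.5,"ty":2,"tz":4,"ax":-0.002,"ay":-0.007,"az":0}
    - {"fingers":0.5,"tx":0,"ty":0,"tz":0,"ax":0,"ay":0,"az":0}
    - {"fingers":0.5,"tx":0,"ty":0,"tz":0,"ax":0,"ay":0,"az":0}

```text
time: 11.4
ee_pos: [528.8, -244.0, 245.7]
ee_rot: [-3.138, 0.001, -1.208]
contact_force: [0.3, -0.8, -3.8]
finger_gap: 55.9
```

```bash
python3 go.py 529 -243.5 60 -1.209; python3 - <<'E'
from tri import *
t=capture("top"); s=capture("scene")
gt=cv2.cvtColor(t["img"],cv2.COLOR_BGR2GRAY); gs=cv2.cvtColor(s["img"],cv2.COLOR_BGR2GRAY)
np.savez("top4",**t); np.savez("scene4",**s)
st=get_state(); from scipy.spatial.transform import Rotation as Ro
g=st["ee_pos"]+Ro.from_euler("xyz",st["ee_rot"]).apply([0,0,171]); print("grasp",g)
w=st["ee_rot"][2]+np.pi/2; h=g+np.array([np.cos(w),np.sin(w),0])*65.5+[0,0,2.4]; p=proj(t,h); q=proj(s,h); print(h,p,q)
x,y=p.astype(int); print(gt[y-7:y+8,x-8:x+9]); x,y=q.astype(int); print(gs[y-7:y+9,x-8:x+9])
E
```

```text
t 11.4 pos [ 528.8 -244.   245.7] rot [-3.138e+00  1.000e-03 -1.208e+00] F [ 0.3 -0.8 -3.8] gap 55.9
tool shift [-0.4 -0.3 14.7] turn [-0.004  0.001  0.001] rows 0.4 j [-0.44  0.48  1.85  0.    0.81  0.77]
grasp [ 529.26228854 -243.50570242   74.70457509]
[ 590.49287089 -220.2448816    77.10457509] [420.1941086  219.41054375] [253.13631315 298.82188874]
[[140 139 138 137 136 135 135 149 149 164 172 180 192  91  23  26  20]
 [136 134 133 132 149 149 166 170 170 175 177 181 163  30  38  34  37]
 [134 139 149 165 170 170 174 174 174 173 175 188  87  10  30  36  81]
 [165 168 170 175 175 175 178 179 176 178 181 195  37   9  20  46 138]
 [174 175 174 173 176 180 172 133 155 161 186 168  26  10  33  91 177]
 [173 173 171 174 180 139 100  85 101 101 154  92  14  12  53 144 161]
 [172 175 171 177 171 113  87  95  97  88  92  32   9  23  98 172 113]
 [174 174 173 177 149 106 106 107 107 107  52  15  16  57 147 158  70]
 [170 171 173 178 141  61  37  53  85 115  63  18  27 108 169 112  56]
 [172 173 174 176 175  57   0  11  22  92  37  16  65 148 153  68  58]
 [172 172 172 174 181 165  81  21 
[... 758 characters left out ...]
170 166 206 214 214 205 190 179 178 191 208 213 213 212 213]
 [200 157 164 205 214 214 209 172 127 116 114 131 181 213 213 213 214]
 [148 163 207 213 212 212 200 127  95 101  99 102 150 212 214 215 214]
 [170 206 213 213 212 213 201 119 102 123 121 122 158 213 216 214 188]
 [207 213 212 212 212 213 210 164 159 178 174 171 194 214 205 182 125]
 [213 212 212 211 211 212 212 207 213 216 215 209 213 196 161 109  93]
 [214 212 212 212 212 212 212 212 214 214 216 214 195 144  99  91 108]
 [212 213 213 212 212 212 212 212 212 213 214 195 143  98  92 112 141]
 [187 203 213 213 212 212 211 212 214 213 195 144  98  94 125 168 169]
 [123 162 195 213 213 212 213 214 213 189 143  99  92 123 180 217 194]]
```

```bash
python3 - <<'E'
from tri import *
t=dict(np.load("top4.npz")); s=dict(np.load("scene4.npz"))
print("hole",tri(t,(419.2,219.2),s,(254.6,299.3)), ray(t,(419.2,219.2),77)[:2],ray(s,(254.6,299.3),77)[:2])
for z in(54,50,42,36): print(z,"pin top-ray",ray(t,(418,222.6),z)[:2],"scene",ray(s,(255,308.2),z)[:2])
g0=cv2.cvtColor(np.load("top0.npz")["img"],cv2.COLOR_BGR2GRAY); print(g0[217:229,411:426]); print(g0[274:286,434:448])
print("proj tip/base", proj(t,[589.9,-220.2,54]),proj(t,[589.9,-220.2,30]),proj(t,[459,-270,54]),proj(t,[459,-270,30]))
g1=cv2.cvtColor(np.load("scene0.npz")["img"],cv2.COLOR_BGR2GRAY); print(g1[300:315,248:263]); print("scene tip/base",proj(s,[589.9,-220.2,54]),proj(s,[589.9,-220.2,30]))
E
```

```text
hole [ 591.6350008  -217.76370952   74.704465  ] [ 590.96525963 -218.05923656] [ 593.57980023 -217.54322132]
54 pin top-ray [ 587.26420934 -218.76392124] scene [ 603.50698065 -223.29599204]
50 pin top-ray [ 587.96001217 -219.36276211] scene [ 600.7743032 -222.5248499]
42 pin top-ray [ 589.35161783 -220.56044386] scene [ 595.30894829 -220.98256562]
36 pin top-ray [ 590.39532208 -221.45870516] scene [ 591.20993211 -219.82585241]
[[126 127 125  91 105 135 143 148 161 161 159 163 181  63  60]
 [127 103 140 145 156 157 168 163 164 162 161 159 172 138  68]
 [153 158 166 165 168 168 172 173 172 172 168 166 170 178  37]
 [167 171 168 165 167 178 114  77  82 100 115 109 104 177  64]
 [165 165 167 170 174 119  38  16  35  16  89  79 146 171 148]
 [161 166 168 174 147  40  14  30  40   0  94  80 162 166 177]
 [163 164 168 175  94   6  17  22  15  21  84 146 162 164 172]
 [162 162 167 174 164  18   1   2  58 151 151 165 160 158 165]
 [165 163 163 171 179 106 108  57 149 173 163 162 159 160 163]
 [167 164 163 167 171 163 161 152 168 164 162 160 159 158 159]
 [172 165 162 164 168 169 169 166 162 1
[... 1239 characters left out ...]
[210 211 213 215 217 191 116  91 152 213 216 213 185 167 164]
 [211 211 212 213 211 138  65  51  89 199 215 216 213 190 175]
 [211 211 211 212 211 133  60  50  70 165 214 216 215 212 199]
 [209 210 212 212 211 148  66  52  62 139 216 216 214 214 215]
 [207 207 210 212 213 182  75  51  58 126 216 218 216 216 215]
 [209 208 208 209 213 186  81  51  58 120 213 218 218 217 200]
 [210 209 209 211 207 142  95  79 100 165 213 217 216 198 148]
 [206 211 211 209 186 134 127 123 167 210 215 212 189 141  97]
 [171 199 213 207 143 131 163 169 209 214 210 183 128  96  90]
 [107 154 197 211 168 168 205 210 212 206 177 117  92  90  92]]
scene tip/base [253.97016717 303.89138405] [254.89414804 309.20842775]
```

Both views put the visible hole about 2 mm towards +y of its pin. I'll shift the board to grasp (528.2, -245.3) and lower it until the pins' tapers enter.

```bash
python3 go.py 528.2 -245.3 58 -1.209
```

```text
t 11.5 pos [ 528.8 -243.9  245.7] rot [-3.138e+00  1.000e-03 -1.208e+00] F [-0.1  0.2 -4.3] gap 55.2
tool shift [ 1.1  1.1 16.7] turn [-0.003  0.001  0.001] rows 0.4 j [-0.44  0.48  1.85  0.    0.81  0.77]
```

>>> servo_tool:
  moves:
    - {"fingers":0.5,"tx":1.5,"ty":1,"tz":1,"ax":0,"ay":0,"az":0}
    - {"fingers":0.5,"tx":0,"ty":0,"tz":5,"ax":0,"ay":0,"az":0}
    - {"fingers":0.5,"tx":0,"ty":0,"tz":5,"ax":0,"ay":0,"az":0}
    - {"fingers":0.5,"tx":0,"ty":0,"tz":4,"ax":0,"ay":0,"az":0}

```text
time: 11.83
ee_pos: [529.0, -246.3, 231.4]
ee_rot: [-3.136, -0.001, -1.208]
contact_force: [-0.1, 0.1, -5.1]
finger_gap: 55.7
```

```bash
python3 go.py 528.2 -245.3 50 -1.209
```

```text
t 11.83 pos [ 529.  -246.3  231.4] rot [-3.136e+00 -1.000e-03 -1.208e+00] F [-0.1  0.1 -5.1] gap 55.7
tool shift [-1.3  0.4 10.4] turn [-0.006 -0.001  0.001] rows 0.3 j [-0.44  0.5   1.85  0.    0.78  0.77]
```

>>> servo_tool:
  moves:
    - {"fingers":0.5,"tx":-0.7,"ty":0,"tz":4,"ax":0,"ay":0,"az":0}
    - {"fingers":0.5,"tx":0,"ty":0,"tz":4,"ax":0,"ay":0,"az":0}
    - {"fingers":0.5,"tx":0,"ty":0,"tz":2,"ax":0,"ay":0,"az":0}

```text
time: 12.08
ee_pos: [528.5, -245.5, 219.4]
ee_rot: [-3.137, -0.0, -1.208]
contact_force: [-1.2, -0.2, -4.1]
finger_gap: 55.6
```

```bash
python3 go.py 528.2 -245.3 43 -1.209
```

```text
t 12.08 pos [ 528.5 -245.5  219.4] rot [-3.137 -0.    -1.208] F [-1.2 -0.2 -4.1] gap 55.6
tool shift [-0.3  0.3  5.4] turn [-0.005 -0.     0.001] rows 0.1 j [-0.44  0.52  1.86  0.    0.76  0.77]
```

Underside at about 37 mm, so the shanks are in with almost no side force. Continuing down in small steps until the force shows seating.

>>> servo_tool:
  moves:
    - {"fingers":0.5,"tx":0,"ty":0,"tz":3,"ax":0,"ay":0,"az":0}
    - {"fingers":0.5,"tx":0,"ty":0,"tz":2,"ax":0,"ay":0,"az":0}
    - {"fingers":0.5,"tx":0,"ty":0,"tz":1.5,"ax":0,"ay":0,"az":0}

```text
time: 12.33
ee_pos: [528.5, -245.4, 212.5]
ee_rot: [-3.137, 0.0, -1.208]
contact_force: [-9.1, 3.1, 31.6]
finger_gap: 55.6
```

```bash
python3 go.py 528.2 -245.3 41.6 -1.209
```

```text
t 12.33 pos [ 528.5 -245.4  212.5] rot [-3.137  0.    -1.208] F [-9.1  3.1 31.6] gap 55.6
tool shift [-0.2  0.3 -0.1] turn [-0.004  0.     0.001] rows 0.0 j [-0.44  0.53  1.86  0.01  0.75  0.77]
```

It has seated: 32 N upward at the predicted height of TCP 212.5. I'll release.

>>> servo_tool:
  moves:
    - {"fingers":0.6,"tx":0,"ty":0,"tz":-0.5,"ax":0,"ay":0,"az":0}
    - {"fingers":1,"tx":0,"ty":0,"tz":0,"ax":0,"ay":0,"az":0}
    - {"fingers":1,"tx":0,"ty":0,"tz":0,"ax":0,"ay":0,"az":0}
    - {"fingers":1,"tx":0,"ty":0,"tz":0,"ax":0,"ay":0,"az":0}
    - {"fingers":1,"tx":0,"ty":0,"tz":0,"ax":0,"ay":0,"az":0}
    - {"fingers":1,"tx":0,"ty":0,"tz":0,"ax":0,"ay":0,"az":0}

```text
time: 12.83
ee_pos: [529.8, -246.0, 214.7]
ee_rot: [-3.134, -0.003, -1.208]
contact_force: [0.4, 0.3, -1.3]
finger_gap: 86.8
```

>>> servo_tool:
  moves:
    - {"fingers":1,"tx":0,"ty":0,"tz":-10,"ax":0,"ay":0,"az":0}
    - {"fingers":1,"tx":0,"ty":0,"tz":-20,"ax":0,"ay":0,"az":0}
    - {"fingers":1,"tx":0,"ty":0,"tz":-35,"ax":0,"ay":0,"az":0}
    - {"fingers":1,"tx":0,"ty":0,"tz":-35,"ax":0,"ay":0,"az":0}
    - {"fingers":1,"tx":0,"ty":0,"tz":-35,"ax":0,"ay":0,"az":0}
    - {"fingers":1,"tx":0,"ty":0,"tz":-35,"ax":0,"ay":0,"az":0}
    - {"fingers":1,"tx":0,"ty":0,"tz":-35,"ax":0,"ay":0,"az":0}
    - {"fingers":1,"tx":0,"ty":0,"tz":-35,"ax":0,"ay":0,"az":0}

```text
time: 13.5
ee_pos: [525.4, -244.8, 461.0]
ee_rot: [3.138, 0.008, -1.208]
contact_force: [0.3, 0.1, -0.1]
finger_gap: 91.8
```

```bash
python3 go.py 513 -8 306 -1.209; python3 - <<'E'
from tri import *
s=capture("scene"); t=capture("top"); np.savez("scene5",**s); np.savez("top5",**t)
o=[cv2.resize(s["img"][235:335,195:295],None,fx=4,fy=4,interpolation=cv2.INTER_CUBIC),cv2.resize(t["img"][195:295,275:375],None,fx=4,fy=4,interpolation=cv2.INTER_CUBIC)]
cv2.imwrite("pics/c5.png",np.hstack(o))
E
```

```text
t 13.5 pos [ 525.4 -244.8  461. ] rot [ 3.138  0.008 -1.208] F [ 0.3  0.1 -0.1] gap 91.8
tool shift [-225.9  -72.4  -14.4] turn [0.003 0.008 0.001] rows 5.7 j [-0.44  0.24  1.67  0.    1.25  0.77]
```

View pics/c5.png

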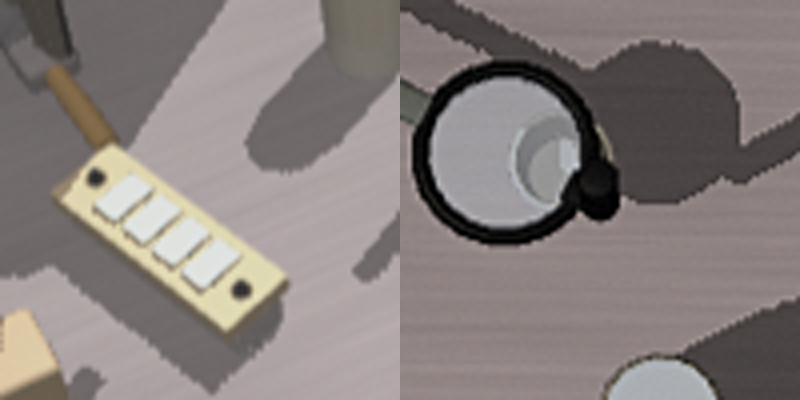

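The board sits with both pins in its holes (scene crop (95,178) and (241,290)). The lens is at top pixel (301,233) and the handle top at (324.5,239). I'll work out the handle path next.

```bash
python3 - <<'E'
from tri import *
t=dict(np.load("top5.npz")); s=dict(np.load("scene5.npz"))
print("handle",ray(t,(324.3,239.5),255)[:2],"lens",ray(t,(301.2,233),168)[:2])
print("board",board(s,(205,268,272,322),44))
d=dark(s,(210,270,265,320),90,44,5); print(d)
S=np.array([725.5,37]); L1,L2=200,190
def ik(H,L=245):
    r=np.array(H)-S; d=np.hypot(*r); b=np.arccos((d*d-L1**2-L**2)/(2*L1*L)); p=np.arctan2(r[1],r[0])-np.arctan2(L*np.sin(b),L1+L*np.cos(b))
    E=S+L1*np.array([np.cos(p),np.sin(p)]); u=np.array([np.cos(p+b),np.sin(p+b)]); return E,E+190*u,E+245*u,b-2
jar=np.array([411,-40])
def seg(p,a,b):
    k=np.clip(np.dot(p-a,b-a)/np.dot(b-a,b-a),0,1); return np.hypot(*(a+k*(b-a)-p))
for H in[(516,-9),(516,-60),(518,-120),(518,-180),(518,-240)]:
    E,Le,_,q=ik(H); print(H,E.round(),Le.round(),round(q,2),"jar gap lens",round(np.hypot(*(Le-jar))-82),"arm",round(min(seg(jar,S,E),seg(jar,E,Le))-43),"handle",round(np.hypot(*(np.array(H)-jar))-43))
E,Le,H,q=ik((524.5,-245),190); print("final",E,Le,H,q)
E
```

```text
handle [517.62023562  -9.11085747] lens [543.16705984  39.70314509]
board ((528.1447143554688, -245.85589599609375), (170.2088165283203, 56.18490219116211), np.float32(0.36429083))
[(np.int32(9), array([218.3, 279.1]), array([ 462.1, -270.1])), (np.int32(10), array([254.8, 307. ]), array([ 593. , -220.3]))]
(516, -9) [625. 210.] [541.  40.] 0.15 jar gap lens 70 arm 109 handle 66
(516, -60) [582. 176.] [531.  -7.] 0.07 jar gap lens 42 arm 81 handle 64
(518, -120) [545. 123.] [524. -65.] -0.09 jar gap lens 34 arm 72 handle 91
(518, -180) [527.  65.] [ 520. -125.] -0.33 jar gap lens 56 arm 69 handle 133
(518, -240) [528.   5.] [ 520. -185.] -0.63 jar gap lens 100 arm 72 handle 184
final [548.72842581 -56.55111202] [ 524.5 -245. ] [ 517.48650832 -299.55099389] -1.0438195484682375
```

Geometry checks out: the board's outline at z = 44 measures 170.2 x 56.2 mm, so it is flush, at angle 0.364. The handle path along x of about 518 clears the jar by at least 30 mm. I'll go and grip the handle.

>>> servo_tool:
  moves:
    - {"fingers":1,"tx":-20,"ty":-6,"tz":-14,"ax":0.003,"ay":0.008,"az":0}
    - {"fingers":1,"tx":-34,"ty":-11,"tz":0,"ax":0,"ay":0,"az":0}
    - {"fingers":1,"tx":-34,"ty":-11,"tz":0,"ax":0,"ay":0,"az":0}
    - {"fingers":1,"tx":-34,"ty":-11,"tz":0,"ax":0,"ay":0,"az":0}
    - {"fingers":1,"tx":-34,"ty":-11,"tz":0,"ax":0,"ay":0,"az":0}
    - {"fingers":1,"tx":-34,"ty":-11,"tz":0,"ax":0,"ay":0,"az":0}
    - {"fingers":1,"tx":-20,"ty":-7,"tz":0,"ax":0,"ay":0,"az":0}
    - {"fingers":1,"tx":0,"ty":0,"tz":0,"ax":0,"ay":0,"az":0}

```text
time: 14.27
ee_pos: [512.8, -18.0, 483.0]
ee_rot: [-3.129, -0.012, -1.214]
contact_force: [-0.1, -0.9, -0.0]
finger_gap: 92.0
```

```bash
python3 go.py 517 -9 235 -1.209
```

```text
t 14.27 pos [512.8 -18.  483. ] rot [-3.129 -0.012 -1.214] F [-0.1 -0.9 -0. ] gap 92.0
tool shift [-7.9 -6.1 77. ] turn [-0.013 -0.012 -0.005] rows 1.9 j [-0.04  0.1   1.78 -0.01  1.24  1.18]
```

>>> servo_tool:
  moves:
    - {"fingers":1,"tx":-8,"ty":-6,"tz":0,"ax":-0.013,"ay":-0.012,"az":0}
    - {"fingers":1,"tx":0,"ty":0,"tz":10,"ax":0,"ay":0,"az":0}
    - {"fingers":1,"tx":0,"ty":0,"tz":30,"ax":0,"ay":0,"az":0}
    - {"fingers":1,"tx":0,"ty":0,"tz":30,"ax":0,"ay":0,"az":0}
    - {"fingers":1,"tx":0,"ty":0,"tz":4,"ax":0,"ay":0,"az":0}
    - {"fingers":1,"tx":0,"ty":0,"tz":0,"ax":0,"ay":0,"az":0}

```text
time: 14.77
ee_pos: [516.1, -9.9, 406.2]
ee_rot: [-3.142, -0.001, -1.213]
contact_force: [0.5, -0.1, 0.5]
finger_gap: 91.9
```

```bash
python3 go.py 517 -9 235 -1.209
```

```text
t 14.77 pos [516.1  -9.9 406.2] rot [-3.142e+00 -1.000e-03 -1.213e+00] F [ 0.5 -0.1  0.5] gap 91.9
tool shift [-0.6 -1.2  0.2] turn [-0.    -0.001 -0.004] rows 0.0 j [-0.02  0.18  1.86 -0.    1.1   1.19]
```

>>> servo_tool:
  moves:
    - {"fingers":0.1,"tx":0,"ty":0,"tz":0.4,"ax":0,"ay":0,"az":0}
    - {"fingers":0.1,"tx":0,"ty":0,"tz":0.4,"ax":0,"ay":0,"az":0}
    - {"fingers":0.1,"tx":0,"ty":0,"tz":0.4,"ax":0,"ay":0,"az":0}
    - {"fingers":0.1,"tx":0,"ty":0,"tz":0.4,"ax":0,"ay":0,"az":0}
    - {"fingers":0.1,"tx":0,"ty":0,"tz":0.4,"ax":0,"ay":0,"az":0}
    - {"fingers":0.1,"tx":0,"ty":0,"tz":0.4,"ax":0,"ay":0,"az":0}
    - {"fingers":0.1,"tx":0,"ty":0,"tz":0.4,"ax":0,"ay":0,"az":0}
    - {"fingers":0.1,"tx":0,"ty":0,"tz":0.4,"ax":0,"ay":0,"az":0}
  newtons: 15

```text
time: 15.43
ee_pos: [517.9, -12.1, 407.8]
ee_rot: [-3.136, -0.003, -1.216]
contact_force: [-0.2, -0.4, 0.7]
finger_gap: 40.8
```

>>> servo_tool:
  moves:
    - {"fingers":0.1,"tx":0,"ty":0,"tz":0.4,"ax":0,"ay":0,"az":0}
    - {"fingers":0.1,"tx":0,"ty":0,"tz":0.4,"ax":0,"ay":0,"az":0}
    - {"fingers":0.1,"tx":0,"ty":0,"tz":0.4,"ax":0,"ay":0,"az":0}
    - {"fingers":0.1,"tx":0,"ty":0,"tz":0,"ax":0,"ay":0,"az":0}

```text
time: 15.77
ee_pos: [517.9, -11.7, 406.9]
ee_rot: [-3.135, -0.003, -1.216]
contact_force: [0.2, -1.1, 0.9]
finger_gap: 19.9
```

```bash
python3 go.py 517.5 -299.5 236 -1.209
```

```text
t 15.77 pos [517.9 -11.7 406.9] rot [-3.135e+00 -3.000e-03 -1.216e+00] F [ 0.2 -1.1  0.9] gap 19.9
tool shift [2.697e+02 1.003e+02 1.000e-01] turn [-0.006 -0.003 -0.007] rows 6.9 j [-0.03  0.18  1.86 -0.    1.09  1.19]
```

>>> servo_tool:
  moves:
    - {"fingers":0.1,"tx":11,"ty":4,"tz":0.3,"ax":-0.002,"ay":0,"az":0}
    - {"fingers":0.1,"tx":11,"ty":4,"tz":0.3,"ax":-0.002,"ay":0,"az":0}
    - {"fingers":0.1,"tx":11,"ty":4,"tz":0.3,"ax":-0.002,"ay":0,"az":0}
    - {"fingers":0.1,"tx":11,"ty":4,"tz":0.3,"ax":-0.002,"ay":0,"az":0}
    - {"fingers":0.1,"tx":11,"ty":4,"tz":0.3,"ax":-0.002,"ay":0,"az":0}
    - {"fingers":0.1,"tx":11,"ty":4,"tz":0.3,"ax":-0.002,"ay":0,"az":0}
    - {"fingers":0.1,"tx":11,"ty":4,"tz":0.3,"ax":-0.002,"ay":0,"az":0}
    - {"fingers":0.1,"tx":11,"ty":4,"tz":0.3,"ax":-0.002,"ay":0,"az":0}

```text
time: 16.43
ee_pos: [523.3, -103.9, 406.8]
ee_rot: [-3.132, 0.002, -1.214]
contact_force: [3.0, 5.9, 2.9]
finger_gap: 19.5
```

```bash
python3 go.py 517.5 -299.5 236 -1.209
```

```text
t 16.43 pos [ 523.3 -103.9  406.8] rot [-3.132e+00  2.000e-03 -1.214e+00] F [3.  5.9 2.9] gap 19.5
tool shift [181.3  73.7  -1.2] turn [-0.009  0.002 -0.005] rows 4.7 j [-0.2   0.21  1.83  0.01  1.1   1.01]
```

>>> servo_tool:
  moves:
    - {"fingers":0.1,"tx":11,"ty":4.6,"tz":0,"ax":-0.003,"ay":0,"az":0}
    - {"fingers":0.1,"tx":11,"ty":4.6,"tz":0,"ax":-0.003,"ay":0,"az":0}
    - {"fingers":0.1,"tx":11,"ty":4.6,"tz":0,"ax":-0.003,"ay":0,"az":0}
    - {"fingers":0.1,"tx":11,"ty":4.6,"tz":0,"ax":-0.003,"ay":0,"az":0}
    - {"fingers":0.1,"tx":11,"ty":4.6,"tz":0,"ax":-0.003,"ay":0,"az":0}
    - {"fingers":0.1,"tx":11,"ty":4.6,"tz":0,"ax":-0.003,"ay":0,"az":0}
    - {"fingers":0.1,"tx":11,"ty":4.6,"tz":0,"ax":-0.003,"ay":0,"az":0}
    - {"fingers":0.1,"tx":11,"ty":4.6,"tz":0,"ax":-0.003,"ay":0,"az":0}

```text
time: 17.1
ee_pos: [522.5, -199.8, 406.8]
ee_rot: [3.14, 0.01, -1.215]
contact_force: [2.3, 5.7, 0.5]
finger_gap: 19.4
```

```bash
python3 go.py 517.5 -299.5 236 -1.209
```

```text
t 17.1 pos [ 522.5 -199.8  406.8] rot [ 3.14   0.01  -1.215] F [2.3 5.7 0.5] gap 19.4
tool shift [91.7 39.4 -1.1] turn [ 0.001  0.01  -0.006] rows 2.4 j [-0.37  0.25  1.77  0.01  1.13  0.84]
```

>>> servo_tool:
  moves:
    - {"fingers":0.1,"tx":12,"ty":5,"tz":0,"ax":0,"ay":0.003,"az":0}
    - {"fingers":0.1,"tx":12,"ty":5,"tz":0,"ax":0,"ay":0.003,"az":0}
    - {"fingers":0.1,"tx":12,"ty":5,"tz":0,"ax":0,"ay":0.003,"az":0}
    - {"fingers":0.1,"tx":12,"ty":5,"tz":0,"ax":0,"ay":0,"az":0}
    - {"fingers":0.1,"tx":12,"ty":5,"tz":0,"ax":0,"ay":0,"az":0}
    - {"fingers":0.1,"tx":12,"ty":5,"tz":0,"ax":0,"ay":0,"az":0}
    - {"fingers":0.1,"tx":10,"ty":4.5,"tz":0,"ax":0,"ay":0,"az":0}
    - {"fingers":0.1,"tx":6,"ty":2.5,"tz":0,"ax":0,"ay":0,"az":0}

```text
time: 17.77
ee_pos: [521.6, -294.6, 406.6]
ee_rot: [-3.128, 0.013, -1.216]
contact_force: [3.1, 7.0, 1.6]
finger_gap: 19.5
```

```bash
python3 go.py 517.5 -299.5 236 -1.209
```

```text
t 17.77 pos [ 521.6 -294.6  406.6] rot [-3.128  0.013 -1.216] F [3.1 7.  1.6] gap 19.5
tool shift [ 3.1  5.5 -0.5] turn [-0.014  0.013 -0.007] rows 0.2 j [-0.52  0.31  1.69  0.02  1.14  0.69]
```

>>> servo_tool:
  moves:
    - {"fingers":0.1,"tx":3,"ty":4,"tz":0,"ax":0,"ay":0,"az":0}
    - {"fingers":0.1,"tx":2.5,"ty":3.5,"tz":0,"ax":0,"ay":0,"az":0}
    - {"fingers":0.1,"tx":0,"ty":0,"tz":0,"ax":0,"ay":0,"az":0}
    - {"fingers":0.1,"tx":0,"ty":0,"tz":0,"ax":0,"ay":0,"az":0}

```text
time: 18.1
ee_pos: [517.4, -302.6, 406.6]
ee_rot: [-3.124, 0.016, -1.217]
contact_force: [-0.4, 2.7, 1.1]
finger_gap: 20.1
```

```bash
python3 go.py 517.5 -299.5 236 -1.209; python3 -c "
from h import *
from scipy.spatial.transform import Rotation as Ro
s=get_state();print(s['ee_pos']+Ro.from_euler('xyz',s['ee_rot']).apply([0,0,171]))"
```

```text
t 18.1 pos [ 517.4 -302.6  406.6] rot [-3.124  0.016 -1.217] F [-0.4  2.7  1.1] gap 20.1
tool shift [-2.8 -1.2 -0.3] turn [-0.018  0.016 -0.008] rows 0.1 j [-0.54  0.31  1.69  0.03  1.14  0.67]
[ 519.24118231 -298.98827181  235.68970018]
```

>>> servo_tool:
  moves:
    - {"fingers":1,"tx":0,"ty":0,"tz":0,"ax":0,"ay":0,"az":0}
    - {"fingers":1,"tx":0,"ty":0,"tz":0,"ax":0,"ay":0,"az":0}
    - {"fingers":1,"tx":0,"ty":0,"tz":0,"ax":0,"ay":0,"az":0}
    - {"fingers":1,"tx":0,"ty":0,"tz":0,"ax":0,"ay":0,"az":0}
    - {"fingers":1,"tx":0,"ty":0,"tz":0,"ax":0,"ay":0,"az":0}
    - {"fingers":1,"tx":0,"ty":0,"tz":-20,"ax":0,"ay":0,"az":0}
    - {"fingers":1,"tx":0,"ty":0,"tz":-30,"ax":0,"ay":0,"az":0}
    - {"fingers":1,"tx":0,"ty":0,"tz":-35,"ax":0,"ay":0,"az":0}

```text
time: 18.77
ee_pos: [514.9, -303.4, 484.8]
ee_rot: [-3.135, 0.027, -1.216]
contact_force: [0.4, 1.1, 0.1]
finger_gap: 71.2
```

>>> servo_tool:
  moves:
    - {"fingers":1,"tx":20,"ty":20,"tz":0,"ax":0,"ay":0,"az":0}
    - {"fingers":1,"tx":25,"ty":30,"tz":0,"ax":0,"ay":0,"az":0}
    - {"fingers":1,"tx":25,"ty":30,"tz":0,"ax":0,"ay":0,"az":0}
    - {"fingers":1,"tx":25,"ty":30,"tz":0,"ax":0,"ay":0,"az":0}
    - {"fingers":1,"tx":25,"ty":30,"tz":0,"ax":0,"ay":0,"az":0}
    - {"fingers":1,"tx":25,"ty":30,"tz":0,"ax":0,"ay":0,"az":0}
    - {"fingers":1,"tx":25,"ty":30,"tz":0,"ax":0,"ay":0,"az":0}
    - {"fingers":1,"tx":0,"ty":0,"tz":0,"ax":0,"ay":0,"az":0}

```text
time: 19.43
ee_pos: [383.7, -540.9, 489.1]
ee_rot: [-3.127, 0.013, -1.209]
contact_force: [0.1, 0.6, -0.5]
finger_gap: 91.9
```

```bash
python3 - <<'E'
from tri import *
s=capture("scene"); t=capture("top"); np.savez("scene6",**s); np.savez("top6",**t)
cv2.imwrite("pics/c6.png",np.vstack([cv2.resize(t["img"],(384,288),interpolation=cv2.INTER_AREA),cv2.resize(s["img"],(384,288),interpolation=cv2.INTER_AREA)])); 
o=np.hstack([cv2.resize(t["img"][200:300,380:480],(288,288)), cv2.resize(s["img"][220:320,200:300],(288,288))])
a=cv2.imread("pics/c6.png"); b=np.vstack([o[:,:288],o[:,288:]]); cv2.imwrite("pics/c6.png",np.hstack([a,b]))
E
```

```text
(no output)
```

View pics/c6.png

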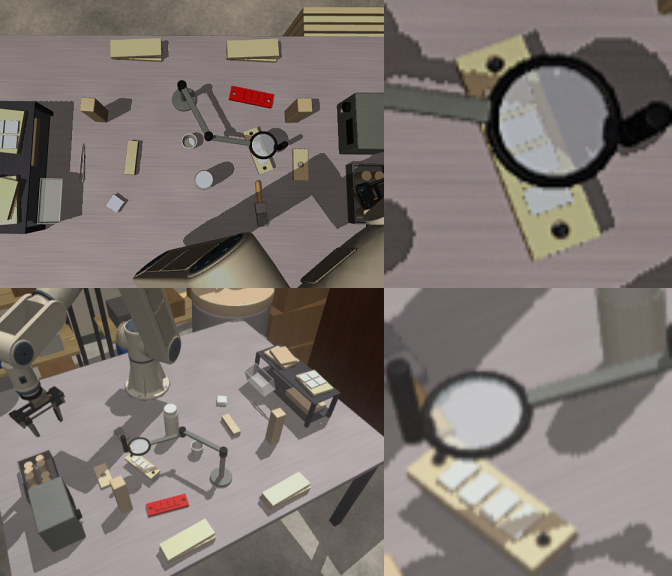

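```bash
python3 - <<'E'
from tri import *
t=dict(np.load("top6.npz")); s=dict(np.load("scene6.npz"))
for z in(44,):
    h=[ray(t,p,z)[:2] for p in((418.9,222.2),(441.1,279.9))]; print("holes",h,np.mean(h,0),np.hypot(*(h[0]-h[1])))
g=cv2.cvtColor(t["img"],cv2.COLOR_BGR2GRAY); m=(g[210:275,410:470]<50).astype(np.uint8)
cs,h=cv2.findContours(m,cv2.RETR_CCOMP,cv2.CHAIN_APPROX_NONE)
for k in cs:
    if cv2.contourArea(k)>300: (x,y),r=cv2.minEnclosingCircle(k); e=cv2.fitEllipse(k); p=(e[0][0]+410,e[0][1]+210); print("rim",p,e[1],ray(t,p,168)[:2],(x+410,y+210,r))
# scene lens centre
print("scene lens",ray(s,((478-384)/2.88+200,(414-288)/2.88+220),168)[:2],"scene holes",[ray(s,((a-384)/2.88+200,(b-288)/2.88+220),44)[:2] for a,b in((437,458),(543,540))])
for n,p,z in(("jar",(340,299),190),("cruc",(315,234),55)): print(n,ray(t,p,z)[:2])
a,b=np.load("top0.npz")["img"],t["img"]; d=cv2.absdiff(a,b).max(2)
for n,(x,y,w,hh) in dict(jar=(322,282,38,34),pa=(130,155,55,50),pb=(472,158,52,50),offcut=(486,246,32,56),twz=(128,235,18,70),tiles=(175,320,38,36),brush=(422,300,26,80),red=(380,140,80,42)).items(): print(n,int((d[y:y+hh,x:x+w]>40).sum()),end="; ")
st=get_state(); print(st["joint_vel"].round(3),st["time"])
E
```

```text
holes [array([ 589.94946361, -222.31696098]), array([ 458.82827439, -270.79725466])] [ 524.388869   -246.55710782] 139.7966563930502
rim (440.2035312652588, 241.65994834899902) (44.39679718017578, 51.76860427856445) [ 528.09711808 -246.89550856] (442.2926254272461, 241.23271942138672, 27.551504135131836)
rim (438.26132583618164, 241.5749111175537) (38.76292037963867, 39.74306106567383) [ 528.23172541 -242.91257641] (438.46375274658203, 241.5788917541504, 20.35955810546875)
scene lens [ 532.56694032 -240.19406784] scene holes [array([ 461.92101488, -269.82232374]), array([ 594.92411519, -220.00785616])]
jar [407.05310433 -41.29255846]
cruc [558.60045068  13.98526787]
jar 0; pa 0; pb 0; offcut 647; twz 0; tiles 0; brush 335; red 0; [ 0.044 -0.017  0.021  0.012  0.002  0.014] 19.5333
```

>>> servo_tool:
  moves:
    - {"fingers":1,"tx":0,"ty":0,"tz":0,"ax":0,"ay":0,"az":0}
    - {"fingers":1,"tx":0,"ty":0,"tz":0,"ax":0,"ay":0,"az":0}
    - {"fingers":1,"tx":0,"ty":0,"tz":0,"ax":0,"ay":0,"az":0}
    - {"fingers":1,"tx":0,"ty":0,"tz":0,"ax":0,"ay":0,"az":0}
    - {"fingers":1,"tx":0,"ty":0,"tz":0,"ax":0,"ay":0,"az":0}
    - {"fingers":1,"tx":0,"ty":0,"tz":0,"ax":0,"ay":0,"az":0}

```text
time: 20.03
ee_pos: [390.0, -532.2, 489.6]
ee_rot: [-3.124, 0.017, -1.202]
contact_force: [-0.9, 0.2, 0.8]
finger_gap: 92.1
```

```bash
python3 - <<'E'
from tri import *
a=dict(np.load("top0.npz")); b=capture("top")
for c in(a,b):
    hs=cv2.cvtColor(c["img"],cv2.COLOR_BGR2HSV); r=[]
    for x0,y0,x1,y1 in((482,240,520,306),(420,296,440,340)):
        q=hs[y0:y1,x0:x1]; m=((q[...,0]>8)&(q[...,0]<35)&(q[...,1]>70)).astype(np.uint8); M=cv2.moments(m,True); r.append((m.sum(),round(M["m10"]/M["m00"]+x0,1),round(M["m01"]/M["m00"]+y0,1)))
    print(r)
g=cv2.cvtColor(b["img"],cv2.COLOR_BGR2GRAY); m=(g[210:275,410:470]<50).astype(np.uint8)
k=[k for k in cv2.findContours(m,cv2.RETR_CCOMP,cv2.CHAIN_APPROX_NONE)[0] if cv2.contourArea(k)>300]
print([ray(b,(cv2.fitEllipse(q)[0][0]+410,cv2.fitEllipse(q)[0][1]+210),168)[:2].round(1) for q in k]); s=get_state(); print(s["contact_force"],s["ee_pos"])
E
```

```text
[(np.uint64(445), 500.8, 273.9), (np.uint64(306), 430.5, 319.3)]
[(np.uint64(868), 501.0, 280.2), (np.uint64(304), 430.6, 319.3)]
[array([ 528. , -246.9]), array([ 528.2, -242.9])]
[-0.72050407  0.83732488  0.07493252] [ 389.97223045 -532.21885696  489.6400693 ]
```

```bash
python3 - <<'E'
from tri import *
for n in("top0","top6"):
    c=dict(np.load(n+".npz")); q=c["img"][235:312,478:524].astype(int); m=((q[...,2]/(q[...,0]+1.)>1.25)).astype(np.uint8)
    k=max(cv2.findContours(m,cv2.RETR_EXTERNAL,cv2.CHAIN_APPROX_NONE)[0],key=cv2.contourArea); print(n,cv2.boundingRect(k),cv2.minAreaRect(k))
E
```

```text
top0 (9, 13, 27, 53) ((22.0, 39.0), (52.0, 26.0), 90.0)
top6 (9, 13, 27, 53) ((22.0, 39.0), (52.0, 26.0), 90.0)
```

The offcut's outline is identical to the start, so the earlier pixel difference was a shadow. Everything checks out, so I'm handing in.

```bash
python3 -c "
from cell import close_job; print(close_job())"
```

```text
the job is handed in; nothing more can be done
None
```

I handed the job in at about 20 s of robot time. The board is on the two-pin block and released, and the lens stands over its middle. No verdict was reported.

I first pulled the magnifier about 75 mm aside by its sleeve. Then I carried the board across and lowered it onto the pins; it seated at 32 N at the expected height. After letting go, I drew the magnifier over the board by its handle, released it and moved the arm clear.

**Last checks**
- **Board:** both pins show through the holes. After release, its outline at z = 44 mm measured 170.2 x 56.2 mm, so it sits flush. Its angle was 0.364 rad against 0.36 measured for the block. Its middle is within about 2 mm of the block's in the top view.
- **Lens:** about 4–6 mm from the board's middle in the top view, and unchanged in a second picture 0.6 s later.
- **Bystanders:** jar, both props, tweezers, tile stack and the red board showed no change in the top picture. The offcut and brush changed only by shadow. I compared the crucible only by eye, and the arm came nowhere near it.

**Disagreements and leftovers**
- The scene camera reads x about 4–8 mm higher than the top camera. I worked from the top camera and from relative offsets.
- While the arm held still, the tool drifted a few mm and up to about 0.02 rad, which I corrected as I went.
- My first move call was refused because I left fields out of the rows; nothing moved.

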